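Draw the radio front out of its pocket and square it up in the gluing corner

ROBOT

A 7-joint arm with a two-finger parallel gripper is mounted at the origin on the work surface. World frame = base frame: x ahead of the robot, y to its left, z up, the work surface at z = 0. Lengths are in m, angles in rad, forces in N, time in s.
With the tool pointing down it reaches from about 0.425 to 0.875 m from the base axis. Payload 4.7 kg.
Tool frame: the origin (TCP) lies on the centre line of the jaws, within the pads' length; the fingertips stand 14 mm ahead of it and the grasp point (between the pads) lies 5 mm behind it; z points along the fingers, y is the direction in which the jaws open and shut (so a half turn about z gives the same grasp; the last joint's range is limited). The gripper opens to 87 mm and grips with 3 to 60 N. Pads are 19 mm wide; open, the fingers measure 117 mm over their backs; the gripper's body (75 mm by 190 mm) begins 51 mm behind the grasp point.
Start: joints at [-1.292, 0.321, -0.07, 1.45, 0.023, 1.371, -0.057], TCP at [0.17, 0.627, 0.237] pointing down, gripper open.
Joint ranges: [-2.86, 2.86], [-0.3, 2.09], [-1.38, 1.24], [0.06, 2.45], [-1.56, 4.7], [0.09, 2.05], [-2.69, 2.69]. Speed limits (rad/s): [2.57, 2.57, 3.14, 3.14, 3.14, 3.14, 3.14].

INTERFACE

Orientations are given as a rotation vector (axis times angle).
In Python, from bench import ctrl, optics, models gives the robot as it stands. The module is installed in compiled form; this text tells all that it offers.
- The arm moves only by the tool arm_command, never from a script. Its argument "motion" is a list of rows, each a list of 3 entries, a list of its own where there are three numbers: the shift along the tool's x, y, z in mm, then the turn, a rotation vector about the tool's x, y, z in degrees, then the closure, from 0 (fully open) to 1 (shut). In form: [[[x, y, z], [ax, ay, az], claw], ...]. A call has 1 to 8 rows; each row shifts and turns the commanded pose from where the row before left it, along the tool's axes as they then stand; what a row does not reach is not made up. A row lasts 1/12 s, in which the tool goes at most 41.7 mm and 7.16 degrees, less where a joint would pass 70% of its speed; a pose out of reach is approached as far as the arm can. A call with a gripper value outside its range is refused whole. The fingers move at their own pace and stop on an object; "force" is the grip in N (left out, the last holds). Time passes only in rows, so rows that do not move let the fingers close. It gives the time, the measured TCP pose, the force and the opening at its end, in the units of the state.
- ctrl.get_state(): the state, without advancing time (a new reading comes with each control period).
- optics.get_image(name): name is "scene" or "top" or "wrist"; returns (picture, depth): 400x640x3 uint8, blue, green, red; 400x640 float32, m along the optical axis (not along the pixel's ray), 0 where there is no reading.
- optics.camera_model(name): a dict with "fovy" (degrees; the focal length in pixels is half the picture's height over the tangent of half this angle, whatever the lens; pixels are square), "cx", "cy" (the principal point, pixels), "rvec" (rotation vector, rad) and "tvec" (3), from world to camera coordinates, as OpenCV has them; the wrist camera has in their place "mount" (4x4, takes a point from camera to tool coordinates, whose origin is the TCP and whose axes are the flange's). Camera axes: x right, y down, z forward; pixel columns grow to the right and rows downward; lengths in m; the calibration is good to about 2 mm. The wrist camera is an equidistant fisheye: a pixel r from the principal point sees the ray r / f radians off the axis. A picture is of the moment at which its call begins: read the wrist's pose just before it. camera_model takes no time and is no camera call.
- ctrl.close_job(): hands the job in, once; it reports no verdict.
Trained networks look in the newest picture that a camera, given by its name, has taken for a name from the list of things; names that differ only in an ending like _2 or _b are one class to them, and where a whole thing is asked for, a point or a joint stands for the part that bears it (a point fixed in the world has none). Each returns a list of dicts, best first, with "conf" (0 to 1); they miss things now and then, are a little off and sometimes report something else, mostly with a low value. They report only what shows in the picture. A call takes as long as a camera call. They do not tell look-alikes from the thing itself.
- models.search_frame(camera, target): "location" ([x, y, z] in m, in the coordinates of the camera as it stood for that picture, good to about 4 mm: the middle of the surface that is visible of it).
- models.silhouettes(camera, target): "pixels" (400x640 bool, what is visible of it).
The state is a dict: "time": time; "joint_positions": joint angles; "qd": joint speeds; "joint_torque": joint torques, N m; "position": TCP position; "tool_rot": TCP orientation; "ft_force": force on the tool from outside, world axes, zero at the start; "torque": the same for the moment, N m; "grip_width": opening from 0.0 (shut) to 1.0 (fully open).
Only numpy, scipy, OpenCV 4.12 (cv2) and the standard library are available. Lean on these libraries where they do the work, as an engineer would, in place of code of your own. Each camera call takes 0.05 s, during which the arm holds its last target.

TASK

Press down with the fingertips on the red radio front panel and draw it toward you along the bench, fully out of its three-sided plywood pocket, without lifting it. Then pick up the wooden push block by its green handle and, with the block in hand, nudge the panel until its near edge and its right edge (as seen from the robot) lie flat against both aluminium fences of the square corner. Finally stand the block upright back on its cork pad; leave the tape roll, bottle and tin alone.

Things in the scene. Friction and masses are not known exactly. Their poses are not given: they have to be found in the camera images.
- panel: Red radio front panel with black speaker discs, a flat plate 90 (its x) by 140 (its y) by 6 mm thick, about 0.12 kg. Origin: centre of its underside; x points away from the robot (toward the tuner strip), y to the left, z up. It lies on the bench in the pocket. Its face grips the fingertips well; its underside and edges are slick on the bench (friction about 0.25), so a press of 5 to 20 N with shut fingertips near its centre drags it.
- pocket: Fixed three-sided frame of plywood strips 12 mm wide and 16 mm tall on the bench, open toward the robot (its -x). Inside it is 150 mm wide (y -75 to +75 mm), from the mouth at x = -45 mm to the back strip at x = +52 mm. No floor: the panel lies on the bench at its origin, with gaps of a few mm beside and behind (too narrow for a finger). Origin: at bench height, x pointing to the back strip, y left. The panel is fully out once its centre is more than 90 mm toward -x.
- square: Fixed square corner of two aluminium fences 15 mm wide and 12 mm tall, between the pocket and the robot. Origin: the inner corner at bench height. The near fence has its working face on the plane x = 0, from y = 0 to 150 mm; the right fence has its working face on the plane y = 0, from x = 0 to 100 mm. x points away from the robot, y to the left. The seated panel covers x 0 to 90, y 0 to 140 mm, its axes parallel to these.
- panel_corner (a point): The panel's near right lower corner (panel frame x -45, y -70, z 0 mm), which belongs in the inner corner of the square.
- panel_near_left (a point): The panel's near left lower corner (panel frame x -45, y +70, z 0 mm); ends against the near fence.
- panel_far_right (a point): The panel's far right lower corner (panel frame x +45, y -70, z 0 mm); ends against the right fence.
- block: Loose wooden push block, 0.12 kg: a square foot 40 by 40 by 16 mm with a green square upright handle 22 by 22 mm in its middle, from 16 to 76 mm height. Origin: centre of the foot's underside; x and y square to its faces, z up. It stands on the cork pad, left or right of the work.
- pad: Fixed square cork pad 100 by 100 by 3 mm on the bench. Origin: centre of its underside; the block's foot rests 3 mm above it.
- tape: Bystander: yellow tape roll lying flat, 100 mm outside and 76 mm inside diameter, 48 mm tall. Origin: centre of its underside.
- bottle: Bystander: amber bottle 62 mm in diameter, 200 mm tall. Origin: centre of its underside.
- tin: Bystander: blue tin 72 mm in diameter, 90 mm tall. Origin: centre of its underside.
Not all that is in view belongs to the job. Of the things that look like the panel, take the one that is nearest to the robot's base at the start.

How it is judged:
By the outcome, as a careful person would: the job done as asked, in the order asked, and still so for the second after the job is handed in, with the robot touching nothing.
It also fails if it takes over 67 s, if anything falls off the work surface, if the arm or the gripper's body presses on something with over 40 N, if the wrist force passes 120 N, or if a joint passes its speed limit or range.

## Working session

There is one attempt and no reset: what is moved stays moved. The work goes in short steps, Python scripts to look and compute and a tool call to move; the robot and the scene stay as the last step left them, time stands still between calls to the robot, and variables do not carry over. Pictures are saved under pics/ and viewed, and the job is handed in when it is done.

Besides the shell and the picture viewer there is one more tool, called after "Request:" by a JSON object that holds its "name" and its "arguments", one argument or row to a line. arm_command: Moves the arm, as the interface text tells. Its arguments: {"type":"object","properties":{"motion":{"type":"array","items":{"type":"array"}},"force":{"type":"number"}},"required":["motion"]}

```bash
mkdir -p pics; cat > h.py <<'E'
import numpy as np, cv2
from bench import ctrl, optics, models
from scipy.spatial.transform import Rotation as R
def K(n):
    m=optics.camera_model(n); f=200/np.tan(np.radians(m['fovy'])/2); return m,f
def cam2world(n,p,st=None):
    m,f=K(n); p=np.atleast_2d(p)
    if n=='wrist':
        M=np.array(m['mount']); q=p@M[:3,:3].T+M[:3,3]
        return q@R.from_rotvec(st['tool_rot']).as_matrix().T+np.array(st['position'])
    Rm=R.from_rotvec(np.ravel(m['rvec'])).as_matrix(); return (p-np.ravel(m['tvec']))@Rm
def ray(n,u,v):
    m,f=K(n); x=(np.asarray(u,float)-m['cx'])/f; y=(np.asarray(v,float)-m['cy'])/f
    if n=='wrist':
        r=np.hypot(x,y); s=np.where(r>1e-9,np.tan(r)/np.maximum(r,1e-9),1); x,y=x*s,y*s
    return np.stack([x,y,np.ones_like(x)],-1)
def onplane(n,u,v,z,st=None):
    d=np.atleast_2d(ray(n,u,v)); o=cam2world(n,np.zeros((1,3)),st); e=cam2world(n,d,st)-o
    return o+e*((z-o[:,2:])/e[:,2:])
def bydepth(n,u,v,D,st=None):
    return cam2world(n,ray(n,u,v)*np.asarray(D)[...,None],st)
def proj(n,P,st=None):
    m,f=K(n);P=np.atleast_2d(P)
    if n=='wrist':
        M=np.array(m['mount']); q=(P-np.array(st['position']))@R.from_rotvec(st['tool_rot']).as_matrix(); q=(q-M[:3,3])@M[:3,:3]
        th=np.arctan2(np.hypot(q[:,0],q[:,1]),q[:,2]); a=np.arctan2(q[:,1],q[:,0]); return np.stack([m['cx']+f*th*np.cos(a),m['cy']+f*th*np.sin(a)],-1)
    q=P@R.from_rotvec(np.ravel(m['rvec'])).as_matrix().T+np.ravel(m['tvec'])
    return np.stack([m['cx']+f*q[:,0]/q[:,2],m['cy']+f*q[:,1]/q[:,2]],-1)
E
python3 - <<'E'
from h import *
s=ctrl.get_state();print(s)
for n in ['top','scene','wrist']:
    im,d=optics.get_image(n); cv2.imwrite(f'pics/a_{n}.png',im); np.save(f'a_{n}.npy',d)
    print(n,optics.camera_model(n),K(n)[1], cam2world(n,[0,0,0],s))
E
```

```text
{'time': 0.0, 'joint_positions': array([-1.29189147,  0.32183521, -0.07006724,  1.45166377,  0.02263897,
        1.37083059, -0.05689533]), 'qd': array([-6.28923119e-05, -9.07413962e-04,  2.23565104e-04,  6.02735613e-04,
       -1.83177456e-05,  2.19604075e-03, -4.43574446e-04]), 'joint_torque': array([-3.83471559e-05, -4.91292000e+01, -4.03700704e-01, -3.12529564e+01,
       -6.38295896e-02,  4.37053596e-02,  1.71774759e-04]), 'position': array([0.17004997, 0.62680869, 0.2354591 ]), 'tool_rot': array([-4.14684162e-01, -3.11398639e+00,  3.05843511e-03]), 'ft_force': array([ 0.26043121, -1.29493046, -0.53386075]), 'torque': array([ 0.01780801, -0.01412776, -0.01471504]), 'grip_width': 0.996740581800698}
top {'fovy': 43.399833496702215, 'cx': 323.1467048172822, 'cy': 189.73123161396092, 'rvec': array([ 2.16852318, -2.04311057,  0.21874157]), 'tvec': array([0.04629259, 0.62727314, 1.30410835])} 502.579932360883 [[0.3345351  0.06719932 1.4070834 ]]
scene {'fovy': 50.47500637407847, 'cx': 314.812863190119, 'cy': 200.19197031070763, 'rvec': array([ 1.69928037,  2.11757096, -0.64908505]), 'tvec': array([ 0.0367537 , -0.48013412,  1.50286045])} 424.3005224235893 [[1.2032142  0.24929779 0.99025013]]
wrist {'fovy': 65.70646984690485, 'cx': 317.2601814189618, 'cy': 201.7974715110836, 'mount': array([[ 3.09749535e-04, -9.52035170e-01, -3.05988462e-01,
         8.34744348e-02],
       [ 9.99999397e-01,  6.17274076e-04, -9.08260656e-04,
        -1.26639437e-03],
       [ 1.05357483e-03, -3.05987997e-01,  9.52034787e-01,
        -1.49354291e-01],
       [ 0.00000000e+00,  0.00000000e+00,  0.00000000e+00,
         1.00000000e+00]])} 309.70691628693146 [[0.08920854 0.64771732 0.38480361]]
```

View pics/a_top.png

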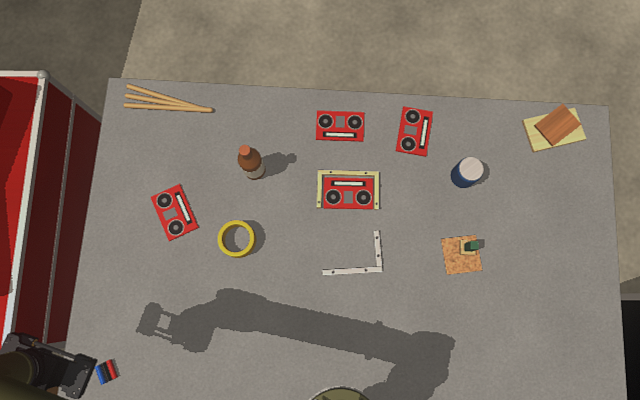

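View pics/a_scene.png

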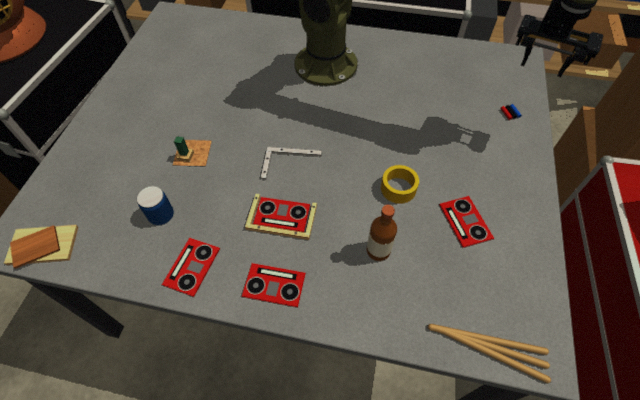

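The top view shows four red panels: (348,190) in the pocket, (340,125), (414,132) and (174,211). The square is at (355,255), the pad and block at (464,252), the tape at (236,238), the bottle at (250,163) and the tin at (466,172). The likely choice is (348,190), inside the plywood pocket. I'll measure and crop to check it.

```bash
python3 - <<'E'
from h import *
for n in ['top','scene']:
    im,d=optics.get_image(n)
    for t in ['panel','pocket','square','block','pad','tape','bottle','tin']:
        for r in models.search_frame(n,t)[:5]:
            w=cam2world(n,r['location'])[0]
            print(n,t,round(r['conf'],2),w.round(3),'dist',np.hypot(*w[:2]).round(3),proj(n,w)[0].round())
im=cv2.imread('pics/a_top.png')
c=cv2.resize(im[155:290,300:500],None,fx=4,fy=4,interpolation=cv2.INTER_CUBIC); cv2.imwrite('pics/a_crop.png',c)
E
```

```text
top panel 0.96 [0.628 0.012 0.008] dist 0.629 [348. 194.]
top panel 0.92 [0.547 0.5   0.007] dist 0.741 [174. 212.]
top panel 0.78 [ 0.83  -0.176  0.007] dist 0.848 [416. 130.]
top panel 0.6 [ 0.419 -0.066  0.011] dist 0.424 [373. 270.]
top panel 0.58 [0.834 0.048 0.004] dist 0.835 [340. 125.]
top pocket 0.65 [0.68  0.007 0.015] dist 0.68 [351. 176.]
top square 0.57 [ 0.42  -0.063  0.01 ] dist 0.424 [372. 269.]
top block 0.51 [ 0.491 -0.32   0.021] dist 0.587 [467. 249.]
top pad 0.81 [ 0.466 -0.304  0.002] dist 0.557 [459. 258.]
top tape 0.69 [0.484 0.314 0.05 ] dist 0.577 [235. 236.]
top bottle 0.91 [0.676 0.278 0.133] dist 0.731 [250. 161.]
top tin 0.95 [ 0.695 -0.305  0.088] dist 0.759 [468. 171.]
scene panel 0.94 [ 0.836 -0.169  0.006] dist 0.853 [191. 267.]
scene panel 0.94 [0.556 0.498 0.006] dist 0.746 [464. 222.]
scene panel 0.69 [0.839 0.047 0.01 ] dist 0.841 [273. 285.]
scene panel 0.68 [0.641 0.016 0.006] dist 0.641 [282. 216.]
scene pocket 0.81 [0.69  0.017 0.016] dist 0.69 [277. 229.]
scene square 0.56 [ 0.423 -0.048  0.013] dist 0.426 [280. 150.]
scene square 0.18 [0.64  0.01  0.007] dist 0.64 [280. 215.]
scene block 0.8 [ 0.508 -0.316  0.038] dist 0.598 [183. 151.]
scene block 0.26 [0.492 0.318 0.038] dist 0.585 [401. 184.]
scene pad 0.57 [ 0.479 -0.298  0.004] dist 0.564 [196. 153.]
scene tape 0.75 [0.642 0.017 0.005] dist 0.642 [282. 216.]
scene tape 0.67 [0.493 0.316 0.037] dist 0.586 [401. 185.]
scene bottle 0.84 [0.709 0.282 0.128] dist 0.763 [381. 234.]
scene tin 0.64 [ 0.716 -0.299  0.083] dist 0.776 [154. 202.]
```

View pics/a_crop.png

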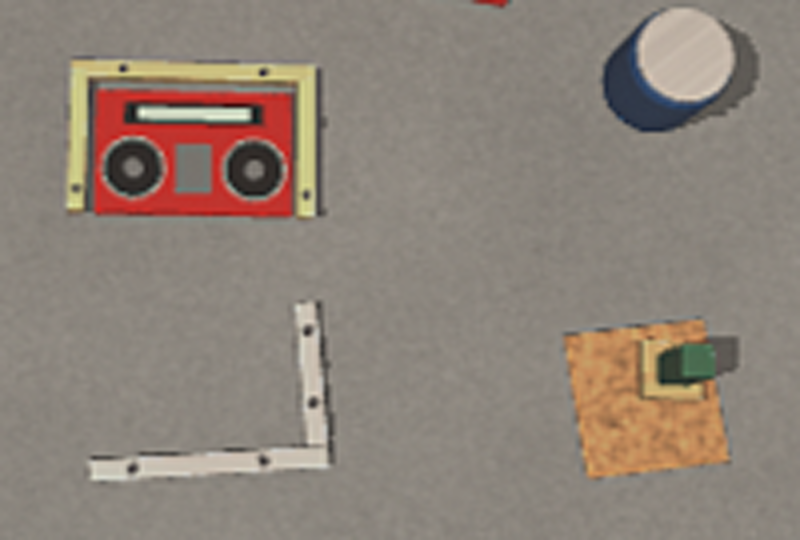

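Four full-size look-alikes: (348,190) at 0.63 m from the base, (174,211) at 0.74 m, (340,125) at 0.84 m and (414,132) at 0.85 m. The crop confirms the one in the pocket at (348,190), which is the nearest. Next I square up the tool and fly over it for a wrist view.

Request:
{"name": "arm_command", "arguments": {
  "motion": [
    [[0,0,-22],[0,0,-5.06],0.5],
    [[0,0,-22],[0,0,-5.06],1],
    [[0,0,-22],[0,0,-5.05],1],
    [[-19,-34,0],[0,0,0],1],
    [[-19,-34,0],[0,0,0],1],
    [[-19,-34,0],[0,0,0],1],
    [[-19,-34,0],[0,0,0],1],
    [[-19,-34,0],[0,0,0],1]
  ],
  "force": 20
}}

```text
time: 1.72
position: [0.2658, 0.4556, 0.3027]
tool_rot: [-0.0, 3.141, 0.001]
ft_force: [0.4, 0.4, 1.2]
grip_width: 0.48
```

Request:
{"name": "arm_command", "arguments": {
  "motion": [
    [[-19,-34,0],[0,0,0],1],
    [[-19,-34,0],[0,0,0],1],
    [[-19,-34,0],[0,0,0],1],
    [[-19,-34,0],[0,0,0],1],
    [[-19,-34,0],[0,0,0],1],
    [[-19,-34,0],[0,0,0],1],
    [[-19,-34,0],[0,0,0],1],
    [[-19,-34,0],[0,0,0],1]
  ]
}}

```text
time: 2.38
position: [0.4177, 0.1835, 0.3029]
tool_rot: [-0.0, 3.141, 0.002]
ft_force: [-0.2, 0.5, 0.4]
grip_width: 0.01
```

Request:
{"name": "arm_command", "arguments": {
  "motion": [
    [[-19,-34,0],[0,0,0],1],
    [[-19,-34,0],[0,0,0],1],
    [[-19,-34,0],[0,0,0],1],
    [[-19,-34,0],[0,0,0],1],
    [[-10,-17,0],[0,0,0],1],
    [[0,0,0],[0,0,0],1],
    [[0,0,0],[0,0,0],1]
  ]
}}

```text
time: 2.97
position: [0.5033, 0.0314, 0.3026]
tool_rot: [-0.005, -3.142, -0.001]
ft_force: [-0.3, 1.0, -0.4]
grip_width: 0.006
```

```bash
python3 - <<'E'
from h import *
s=ctrl.get_state();print(s['time'],s['position'],s['tool_rot'],s['grip_width'],s['ft_force'],s['joint_positions'])
im,d=optics.get_image('wrist'); cv2.imwrite('pics/b_wrist.png',im); np.save('b_wrist.npy',d)
import pickle; pickle.dump(s,open('b.pkl','wb'))
for t in ['panel','pocket','square','block','pad','tape']:
    for r in models.search_frame('wrist',t)[:3]:
        w=cam2world('wrist',r['location'],s)[0]
        print(t,round(r['conf'],2),w.round(3),proj('wrist',w,s)[0].round())
E
```

```text
2.9667 [0.50330807 0.03136761 0.30261208] [-4.72473020e-03 -3.14155875e+00 -6.10203086e-04] 0.006476883535997692 [-0.33941689  0.99702403 -0.42552214] [-0.65771088 -0.03542238  0.53305643  1.71757623  0.01772825  1.4545267
  1.44080291]
panel 0.85 [ 0.613 -0.     0.008] [298. 233.]
panel 0.84 [ 0.795 -0.197  0.006] [200. 317.]
panel 0.81 [0.548 0.489 0.005] [559. 194.]
pocket 0.82 [0.615 0.088 0.017] [355. 236.]
square 0.98 [ 0.426 -0.062  0.011] [253. 112.]
block 0.84 [ 0.502 -0.323  0.039] [101. 173.]
pad 0.81 [ 0.467 -0.297  0.006] [121. 148.]
tape 0.93 [0.484 0.301 0.044] [498. 159.]
```

View pics/b_wrist.png

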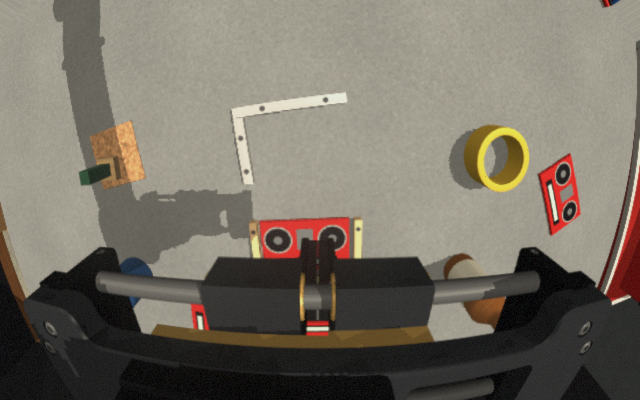

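The wrist view (up = toward the robot) shows the square with its inner corner near (243,118), the panel at (303,238) partly behind the fingers, and the pad and block at (118,155). I'll fit edges from both views.

```bash
cat > fit.py <<'E'
from h import *
import pickle
def rect(P):
    r=cv2.minAreaRect((P[:,:2]*1000).astype(np.float32)); return np.array(r[0]).round(1),np.array(r[1]).round(1),round(r[2],2)
def square(n,im,s):
    # fence pixels -> world at z=.012, ICP-like fit of L template by optimisation
    for r in models.silhouettes(n,'square')[:1]:
        m=r['pixels']
        g=im.astype(int); w=(g.min(2)>175)
        m=cv2.dilate(m.astype(np.uint8),np.ones((7,7)))>0
        m=m&w
        v,u=np.nonzero(m); P=onplane(n,u,v,.012,s)[:,:2]
        return P
def sq_fit(P,x0=(.435,-.07,.07)):
    from scipy.optimize import minimize
    # L top: near arm x[-.015,0], y[-.015,.15]; right arm y[-.015,0], x[-.015,.1]
    def f(p):
        c,s_=np.cos(p[2]),np.sin(p[2]); d=P-p[:2]; q=np.stack([d[:,0]*c+d[:,1]*s_,-d[:,0]*s_+d[:,1]*c],-1)
        def bd(q,a,b,e,g): 
            dx=np.maximum(np.maximum(a-q[:,0],q[:,0]-b),0); dy=np.maximum(np.maximum(e-q[:,1],q[:,1]-g),0); return np.hypot(dx,dy)
        D=np.minimum(bd(q,-.0075,-.0075,-.0075,.1425),bd(q,-.0075,.0925,-.0075,-.0075))
        return np.mean(np.minimum(D,.03)**2)*1e6
    r=minimize(f,x0,method='Nelder-Mead',options=dict(xatol=1e-5,fatol=1e-5,maxiter=4000)); return r.x,r.fun
def red(im):
    g=im.astype(int); return (g[:,:,2]>110)&(g[:,:,1]<70)&(g[:,:,0]<70)
def panelred(n,im,s,c,z=.006,rad=.12):
    m=red(im); v,u=np.nonzero(m); P=onplane(n,u,v,z,s); k=np.hypot(P[:,0]-c[0],P[:,1]-c[1])<rad
    m2=np.zeros_like(m); m2[v[k],u[k]]=1; return P[k],m2
E
python3 - <<'E'
from fit import *
s=pickle.load(open('b.pkl','rb'))
for n in ['top','wrist','scene']:
    im,d=optics.get_image(n); P=square(n,im,s)
    if P is None: print(n,'no square'); continue
    x,f=sq_fit(P); print(n,len(P),'square',x[:2].round(4),np.degrees(x[2]).round(2),f)
    P,m=panelred(n,im,s,(.635,.013),rad=.1); print('panel',rect(P))
    for t,z in [('pad',.003)]:
        for r in models.silhouettes(n,t)[:1]:
            v,u=np.nonzero(r['pixels']); print(t,r['conf'],rect(onplane(n,u,v,z,s)))
E
```

```text
top 33 square [0.412  0.0631] 2.39 12.132688014909991
panel (array([0., 0.]), array([0., 0.]), 0.0)
pad 0.59 (array([ 478.1, -310.9]), array([105.8, 101.2]), 8.18)
wrist 1618 square [ 0.4319 -0.0787] 6.66 18.248125251437763
panel (array([624.1,   7.5]), array([ 70.2, 140. ]), 0.17)
pad 0.6 (array([ 480.2, -316. ]), array([101.3, 107.4]), 9.81)
scene 5 square [ 0.4424 -0.067 ] 4.02 10.82156876251066
panel (array([634.5,  12.2]), array([ 89. , 141.4]), 2.54)
pad 0.56 (array([ 481.9, -311.3]), array([102.7,  99.9]), 10.48)
```

```bash
python3 - <<'E'
from fit import *
s=pickle.load(open('b.pkl','rb'))
for n,f,box,th in [('top','a_top',(315,225,390,280),170),('scene','a_scene',(258,142,326,182),170),('wrist','b_wrist',(225,88,350,188),150)]:
    im=cv2.imread(f'pics/{f}.png'); g=im.astype(int).min(2)
    sub=g[box[1]:box[3],box[0]:box[2]]; print(n,np.median(sub),sub.max())
    th=(np.median(sub)+np.percentile(sub,98))/2
    v,u=np.nonzero(sub>th); P=onplane(n,u+box[0],v+box[1],.012,s)[:,:2]
    x,fv=sq_fit(P); print(n,len(P),'square',x[:2].round(4),np.degrees(x[2]).round(2),fv)
    P,m=panelred(n,im,s,(.635,.013),rad=.1)
    if len(P): print('panel',rect(P))
E
```

```text
top 127.0 203
top 430 square [ 0.4293 -0.0741] 6.84 17.190688033387023
panel (array([631.6,  12.7]), array([ 87.3, 137.6]), 3.41)
scene 108.0 177
scene 287 square [ 0.4312 -0.0752] 7.19 17.351503232170995
panel (array([634.6,  12.4]), array([ 89.4, 141.5]), 2.85)
wrist 146.0 220
wrist 1580 square [ 0.4321 -0.0776] 6.89 17.692809567674882
panel (array([624.1,   9.2]), array([ 70.2, 139.9]), 0.13)
```

Square: inner corner about (0.431, -0.076), yaw +6.9°. Panel: about (0.633, 0.012), yaw +3°. Now I descend onto the panel's centre with the fingers shut.

Request:
{"name": "arm_command", "arguments": {
  "motion": [
    [[-26,-4,26],[0,0,0],1],
    [[-26,-4,26],[0,0,0],1],
    [[-26,-4,26],[0,0,0],1],
    [[-26,-4,26],[0,0,0],1],
    [[-26,-4,26],[0,0,0],1],
    [[0,0,35],[0,0,0],1],
    [[0,0,35],[0,0,0],1],
    [[0,0,35],[0,0,0],1]
  ]
}}

```text
time: 4.43
position: [0.6334, 0.012, 0.0656]
tool_rot: [-0.001, -3.142, 0.001]
ft_force: [-0.2, 0.7, 0.1]
grip_width: 0.007
```

Request:
{"name": "arm_command", "arguments": {
  "motion": [
    [[0,0,20],[0,0,0],1],
    [[0,0,10],[0,0,0],1],
    [[0,0,5],[0,0,0],1],
    [[0,0,0],[0,0,0],1],
    [[0,0,0],[0,0,0],1]
  ]
}}

```text
time: 4.85
position: [0.6343, 0.0123, 0.0341]
tool_rot: [-0.0, 3.139, 0.0]
ft_force: [-0.4, 0.4, 0.5]
grip_width: 0.004
```

```bash
python3 - <<'E'
from fit import *
s=ctrl.get_state();print(s['time'],s['position'],s['tool_rot'],s['ft_force'])
pickle.dump(s,open('c.pkl','wb'))
im,d=optics.get_image('wrist'); cv2.imwrite('pics/c_wrist.png',im)
im,d=optics.get_image('scene'); cv2.imwrite('pics/c_scene.png',cv2.resize(im[120:280,180:400],None,fx=3.5,fy=3.5))
E
```

```text
4.85 [0.63434653 0.01234814 0.03407622] [-1.24128067e-05  3.13915964e+00  4.40877170e-04] [-0.36297958  0.44046717  0.49910412]
```

View pics/c_scene.png

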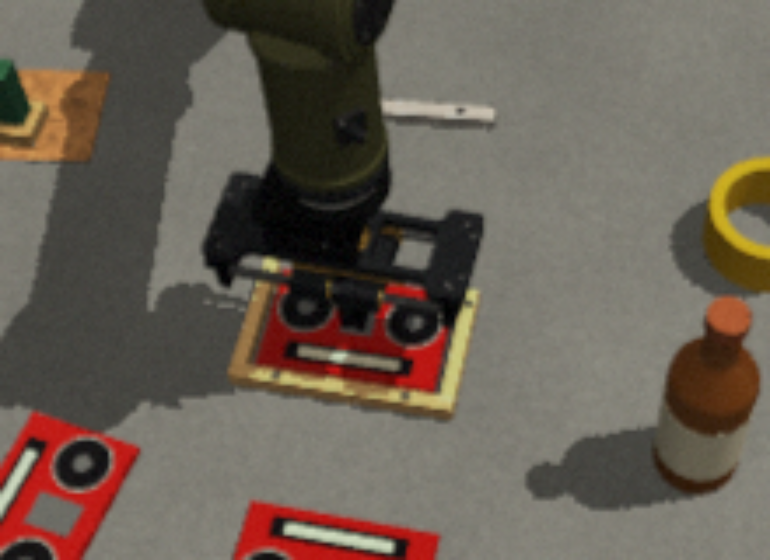

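View pics/c_wrist.png

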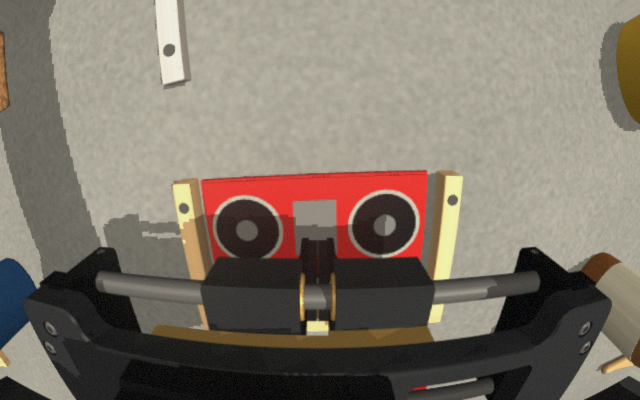

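The fingertips stand over the panel's grey centre square. The panel's near edge runs (203,180) to (427,171), and the right fence's far end is near (175,83). I'll compute the clearances, then press.

```bash
python3 - <<'E'
from fit import *
s=pickle.load(open('c.pkl','rb'))
P=onplane('wrist',[203,427],[180.5,171.5],.006,s);print('near edge',P.round(4)); d=P[1]-P[0];print('len',np.hypot(*d[:2]),'yaw',np.degrees(np.arctan2(-d[0],d[1])))
print('fence end inner/outer',onplane('wrist',[188,163],[79,85],.012,s).round(4), 'inner far up',onplane('wrist',[178],[2],.012,s).round(4))
print('pocket mouth inner',onplane('wrist',[197,436],[180,173],.016,s).round(4))
E
```

```text
near edge [[ 0.5937 -0.0599  0.006 ]
 [ 0.5881  0.0776  0.006 ]]
len 0.13754410232802622 yaw 2.366791770752861
fence end inner/outer [[ 0.5317 -0.0634  0.012 ]
 [ 0.5334 -0.0801  0.012 ]] inner far up [[ 0.4828 -0.0708  0.012 ]]
pocket mouth inner [[ 0.5909 -0.0597  0.016 ]
 [ 0.5867  0.0796  0.016 ]]
```

Request:
{"name": "arm_command", "arguments": {
  "motion": [
    [[0,0,10],[0,0,0],1],
    [[0,0,4],[0,0,0],1],
    [[0,0,2],[0,0,0],1],
    [[0,0,0],[0,0,0],1]
  ]
}}

```text
time: 5.28
position: [0.6342, 0.0125, 0.0204]
tool_rot: [0.0, 3.14, 0.003]
ft_force: [-8.1, -0.1, 22.5]
grip_width: 0.007
```

Request:
{"name": "arm_command", "arguments": {
  "motion": [
    [[0,0,-0.7],[0,0,0],1],
    [[2,0,0],[0,0,0],1],
    [[6,0,0],[0,0,0],1],
    [[8,0,0],[0,0,0],1],
    [[8,0,0],[0,0,0],1],
    [[0,0,0],[0,0,0],1]
  ]
}}

```text
time: 5.78
position: [0.6124, 0.0125, 0.0205]
tool_rot: [0.0, 3.133, 0.002]
ft_force: [0.7, -0.0, 11.3]
grip_width: 0.009
```

```bash
python3 - <<'E'
from fit import *
s=ctrl.get_state();print(s['time'],s['position'],s['tool_rot'],s['ft_force'])
pickle.dump(s,open('d.pkl','wb'))
im,d=optics.get_image('wrist'); cv2.imwrite('pics/d_wrist.png',im)
P,m=panelred('wrist',im,s,s['position'],rad=.1); 
v,u=np.nonzero(m); 
# near edge: first red row per column
es=[]
for c in range(u.min()+8,u.max()-8,3): es.append((c,v[u==c].min()))
es=np.array(es); E=onplane('wrist',es[:,0],es[:,1]-.5,.006,s); k=np.polyfit(E[:,1],E[:,0],1); print('near yaw',np.degrees(np.arctan(-k[0])),'x at tcp y',np.polyval(k,s['position'][1]),'y range',P[:,1].min(),P[:,1].max())
E
```

```text
5.7833 [0.61241402 0.01246218 0.02045156] [2.07416208e-04 3.13319640e+00 1.87439490e-03] [ 0.74896845 -0.02578917 11.32536698]
near yaw 2.4483458252412147 x at tcp y 0.5682513101394886 y range -0.06113488315034736 0.07982692105316883
```

View pics/d_wrist.png

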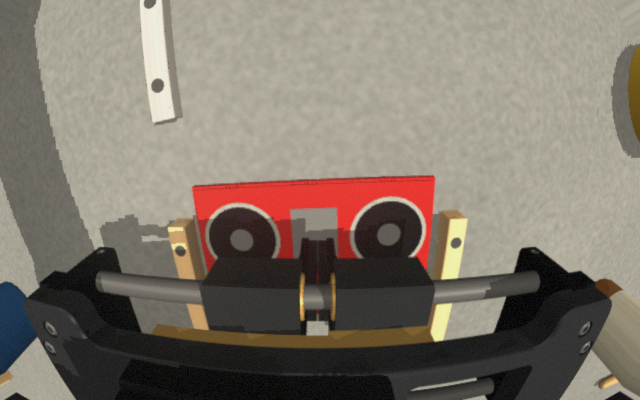

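The drag works: the panel moved 22 mm with the tips. I'll continue with a slight left shift to clear the right fence's end.

Request:
{"name": "arm_command", "arguments": {
  "motion": [
    [[8,0.7,0],[0,0,0],1],
    [[10,0.7,0],[0,0,0],1],
    [[10,0.8,0],[0,0,0],1],
    [[10,0,0],[0,0,0],1],
    [[10,0,0],[0,0,0],1],
    [[10,0,0],[0,0,0],1],
    [[10,0,0],[0,0,0],1],
    [[8,0,0],[0,0,0],1]
  ]
}}

```text
time: 6.5
position: [0.5379, 0.0148, 0.0204]
tool_rot: [0.0, 3.13, 0.002]
ft_force: [5.0, -0.4, 9.0]
grip_width: 0.002
```

```bash
cat >> fit.py <<'E'
def edge(n,im,s):
    P,m=panelred(n,im,s,s['position'],rad=.1); v,u=np.nonzero(m)
    es=np.array([(c,v[u==c].min()) for c in range(u.min()+8,u.max()-8,3)])
    E=onplane(n,es[:,0],es[:,1]-.5,.006,s); k=np.polyfit(E[:,1],E[:,0],1)
    print('near yaw',np.degrees(np.arctan(-k[0])),'x at tcp y',np.polyval(k,s['position'][1]),'y range',P[:,1].min(),P[:,1].max())
E
python3 - <<'E'
from fit import *
s=ctrl.get_state();print(s['time'],s['position'],s['tool_rot'],s['ft_force'])
im,d=optics.get_image('wrist'); cv2.imwrite('pics/e_wrist.png',im); edge('wrist',im,s)
E
```

```text
6.5 [0.53793249 0.01482049 0.0204472 ] [1.94824610e-04 3.13047971e+00 2.05704497e-03] [ 5.02737243 -0.41509063  8.96874875]
near yaw 2.493064956957834 x at tcp y 0.49407973090889046 y range -0.058721995513884406 0.08175202792114308
```

View pics/e_wrist.png

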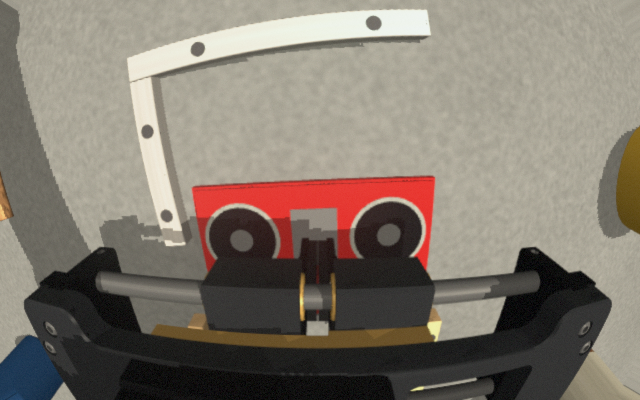

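Request:
{"name": "arm_command", "arguments": {
  "motion": [
    [[8,2,0],[0,0,0],1],
    [[9,3,0],[0,0,0],1],
    [[9,2,0],[0,0,0],1],
    [[9,2,0],[0,0,0],1],
    [[9,1,0],[0,0,0],1],
    [[6,0,0.2],[0,0,-2],1],
    [[0,0,0],[0,0,-2.4],1],
    [[0,0,0],[0,0,0],1]
  ]
}}

```text
time: 7.22
position: [0.4877, 0.0252, 0.0204]
tool_rot: [-0.123, 3.13, 0.003]
ft_force: [1.3, -0.3, 15.2]
grip_width: 0.007
```

```bash
python3 - <<'E'
from fit import *
s=ctrl.get_state();print(s['time'],s['position'],s['tool_rot'],s['ft_force'])
im,d=optics.get_image('wrist'); cv2.imwrite('pics/f_wrist.png',im); edge('wrist',im,s)
E
```

```text
7.2167 [0.48770152 0.02523454 0.02038584] [-0.12277316  3.12969876  0.00324114] [ 1.33216936 -0.34247316 15.17431313]
near yaw 3.2290951228653717 x at tcp y 0.4450740542560622 y range -0.049806644646412546 0.09155547500357072
```

View pics/f_wrist.png

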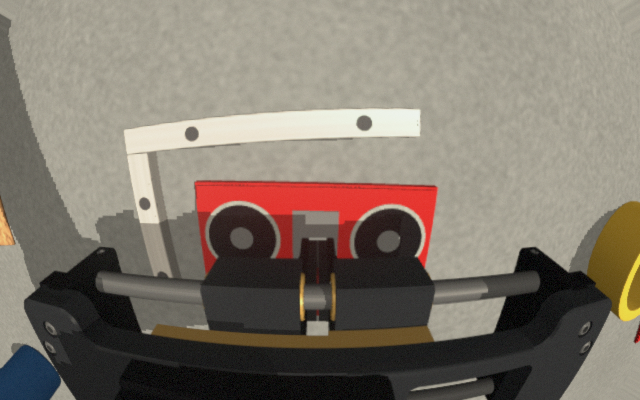

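The panel is fully out: its near edge runs (195,181) to (437,186), about 25 mm from the near fence and 20 mm from the right one. Now I lift off and look at the block.

Request:
{"name": "arm_command", "arguments": {
  "motion": [
    [[0,0,-10],[0,0,0],1],
    [[0,0,-35],[0,0,0],1],
    [[0,0,-38],[0,0,0],0.6],
    [[0,0,-38],[0,0,0],0.3],
    [[-6.6,-34,-9],[0,0,0],0.2],
    [[-6.6,-34,-9],[0,0,0],0.2],
    [[-6.6,-34,-9],[0,0,0],0.2],
    [[-6.6,-34,-9],[0,0,0],0.2]
  ]
}}

```text
time: 7.93
position: [0.5197, -0.1102, 0.1749]
tool_rot: [-0.122, 3.139, 0.002]
ft_force: [0.2, -0.5, 0.3]
grip_width: 0.374
```

Request:
{"name": "arm_command", "arguments": {
  "motion": [
    [[-6.6,-34,-9],[0,0,0],0.2],
    [[-6.6,-34,-9],[0,0,0],0.2],
    [[-6.6,-34,-9],[0,0,0],0.2],
    [[-6.6,-34,-9],[0,0,0],0.2],
    [[-6.6,-34,-9],[0,0,0],0.2],
    [[-6.6,-34,-9],[0,0,0],0.2],
    [[0,0,0],[0,0,0],0.2],
    [[0,0,0],[0,0,0],0.2]
  ]
}}

```text
time: 8.6
position: [0.5738, -0.3123, 0.2279]
tool_rot: [0.113, -3.138, 0.002]
ft_force: [-0.4, 0.0, -0.2]
grip_width: 0.798
```

```bash
python3 - <<'E'
from fit import *
s=ctrl.get_state();print(s['time'],s['position'],s['tool_rot'],s['ft_force'],s['grip_width'])
pickle.dump(s,open('g.pkl','wb'))
im,d=optics.get_image('wrist'); cv2.imwrite('pics/g_wrist.png',im); np.save('g_wrist.npy',d)
for t in ['block','pad']:
    for r in models.search_frame('wrist',t)[:2]: print(t,r['conf'],cam2world('wrist',r['location'],s))
    for r in models.silhouettes('wrist',t)[:1]:
        v,u=np.nonzero(r['pixels']); W=bydepth('wrist',u,v,d[v,u],s); np.save(f'g_{t}.npy',W)
        print(t,len(u),'z pct',np.percentile(W[:,2],[2,20,50,80,98]).round(4))
        if t=='pad': print(rect(onplane('wrist',u,v,.003,s)))
        else:
            k=W[:,2]>.068; print('top',k.sum(),rect(W[k]),W[k][:,2].mean())
im,d=optics.get_image('top'); cv2.imwrite('pics/g_top.png',im)
E
```

```text
8.6 [ 0.57381022 -0.31231686  0.22793272] [ 1.12947247e-01 -3.13825974e+00  2.40056866e-03] [-0.3593548   0.01387616 -0.22644235] 0.7979508424527314
block 0.97 [[ 0.50169941 -0.33381628  0.01897071]]
block 1143 z pct [0.0187 0.0199 0.0211 0.0803 0.0814]
top 524 (array([ 499.9, -326.2]), array([22.2, 21.9]), 3.63) 0.08182897438018646
pad 0.88 [[ 0.46570927 -0.30436943  0.00694536]]
pad 0.44 [[0.49290041 0.00880691 0.00492615]]
pad 5634 z pct [0.0024 0.0034 0.0041 0.0048 0.0058]
(array([ 480.8, -313.8]), array([100.7, 100.6]), 10.14)
```

View pics/g_wrist.png

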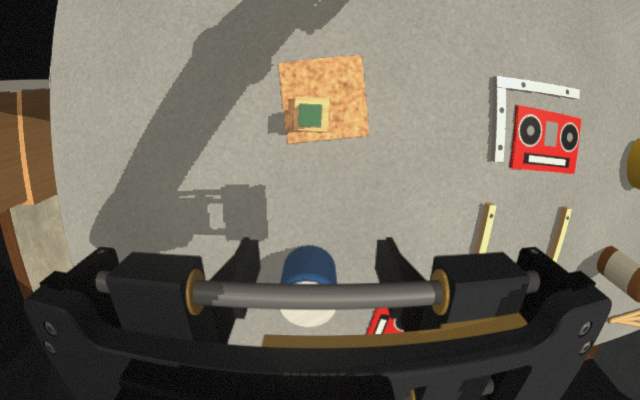

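```bash
python3 - <<'E'
from fit import *
im=cv2.imread('pics/a_top.png').astype(int); sub=im[225:280,435:495]
m=(sub[:,:,1]>sub[:,:,2]+25)&(sub[:,:,1]>sub[:,:,0]+10); v,u=np.nonzero(m); 
b=sub[m].sum(1); print(len(u)); k=b>np.median(b)
print('top cam handle', onplane('top',[474.5],[245.2],.079).round(4), rect(onplane('top',u[k]+435,v[k]+225,.079)))
s=pickle.load(open('g.pkl','rb')); im=cv2.imread('pics/g_wrist.png')
W=np.load('g_block.npy'); k=(W[:,2]<.03)&(W[:,2]>.012); print('foot top',rect(W[k]))
cv2.imwrite('pics/g_crop.png',cv2.resize(im[45:155,260:380],None,fx=5,fy=5))
g=cv2.imread('pics/g_top.png'); cv2.imwrite('pics/g_topc.png',cv2.resize(g[150:290,290:490],None,fx=4,fy=4))
E
```

```text
58
top cam handle [[ 0.495  -0.3245  0.079 ]] (array([ 496.8, -324. ]), array([18.5, 18.5]), 3.41)
foot top (array([ 499.7, -327. ]), array([38.9, 40.5]), 1.42)
```

View pics/g_crop.png

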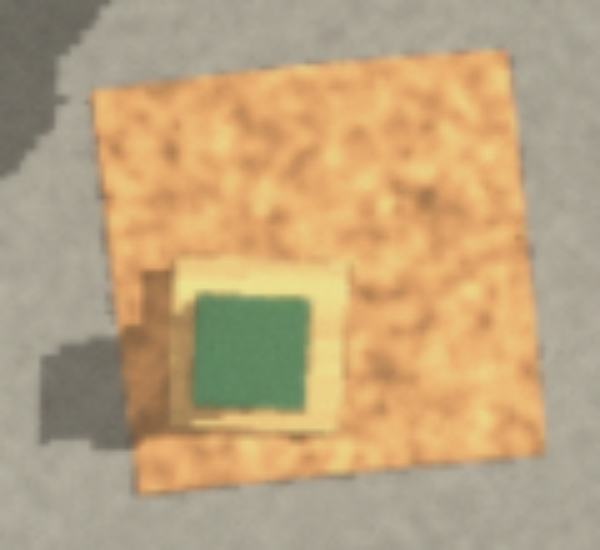

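View pics/g_topc.png

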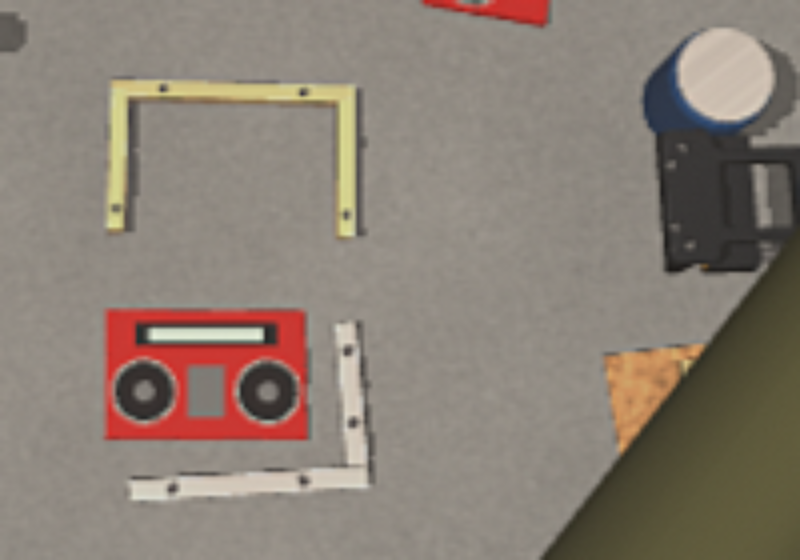

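The block's handle is centred at about (0.499, -0.326), its top at 0.08 m, yaw 3–4° (the tool is at 4.1°). The top view shows the panel clear of the pocket and inside the square. Now I go and grasp.

Request:
{"name": "arm_command", "arguments": {
  "motion": [
    [[25,-2.7,10],[0,0,0],0.1],
    [[25,-2.7,15],[0,0,0],0.1],
    [[25.7,-2.7,20],[0,0,0],0.1],
    [[0,0,38],[0,0,0],0.1],
    [[0,0,38],[0,0,0],0.1],
    [[0,0,35],[0,0,0],0.1],
    [[0,0,20],[0,0,0],0.1],
    [[0,0,6],[0,0,0],0.1]
  ]
}}

```text
time: 9.57
position: [0.498, -0.3203, 0.0422]
tool_rot: [0.123, -3.134, -0.006]
ft_force: [0.3, 0.4, 0.7]
grip_width: 0.898
```

Request:
{"name": "arm_command", "arguments": {
  "motion": [
    [[0,0,0],[0,0,0],0.2],
    [[0,0,0],[0,0,0],0.6],
    [[0,0,0],[0,0,0],1],
    [[0,0,0],[0,0,0],1],
    [[0,0,0],[0,0,0],1],
    [[0,0,0],[0,0,0],1]
  ],
  "force": 40
}}

```text
time: 10.07
position: [0.5008, -0.3236, 0.0471]
tool_rot: [-0.121, 3.138, -0.001]
ft_force: [0.5, -0.6, 0.5]
grip_width: 0.532
```

```bash
python3 - <<'E'
from fit import *
s=ctrl.get_state();print(s['time'],s['position'],s['tool_rot'],s['ft_force'],s['grip_width'])
im,d=optics.get_image('scene'); cv2.imwrite('pics/h_scene.png',cv2.resize(im[90:250,120:340],None,fx=3.5,fy=3.5))
E
```

```text
10.0667 [ 0.50079057 -0.32355758  0.0470744 ] [-1.20556194e-01  3.13752731e+00 -7.81254609e-04] [ 0.46061003 -0.63347127  0.49625431] 0.5318110843986017
```

View pics/h_scene.png

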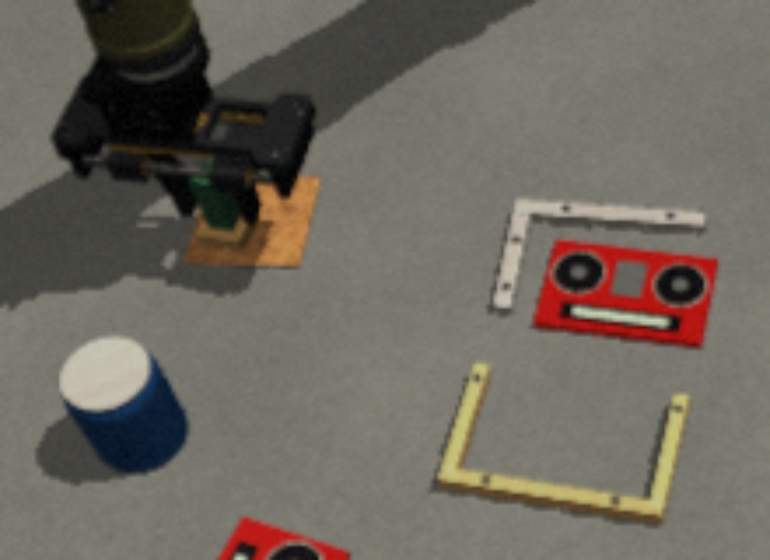

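The fingers straddle the green handle. They are still closing.

Request:
{"name": "arm_command", "arguments": {
  "motion": [
    [[0,0,0],[0,0,0],1],
    [[0,0,0],[0,0,0],1],
    [[0,0,0],[0,0,0],1],
    [[0,0,0],[0,0,0],1],
    [[0,0,0],[0,0,0],1],
    [[0,0,0],[0,0,0],1]
  ]
}}

```text
time: 10.62
position: [0.5003, -0.3235, 0.0462]
tool_rot: [-0.12, 3.139, -0.001]
ft_force: [-0.2, -0.6, 1.5]
grip_width: 0.251
```

Request:
{"name": "arm_command", "arguments": {
  "motion": [
    [[0,0,-10],[0,0,0],1],
    [[0,0,-20],[0,0,0],1],
    [[0,0,-20],[0,0,0],1],
    [[0,0,0],[0,0,0],1],
    [[0,0,0],[0,0,0],1]
  ]
}}

```text
time: 11.03
position: [0.5008, -0.3234, 0.0971]
tool_rot: [-0.121, 3.137, -0.001]
ft_force: [-0.8, 0.8, -1.1]
grip_width: 0.25
```

```bash
python3 - <<'E'
from fit import *
s=ctrl.get_state();print(s['time'],s['position'],s['tool_rot'],s['ft_force'],s['grip_width'])
im,d=optics.get_image('scene'); cv2.imwrite('pics/i_scene.png',cv2.resize(im[90:250,120:340],None,fx=3.5,fy=3.5))
im,d=optics.get_image('wrist'); cv2.imwrite('pics/i_wrist.png',im)
E
```

```text
11.0333 [ 0.50078103 -0.32343119  0.09712507] [-1.20710827e-01  3.13716155e+00 -5.37536617e-04] [-0.75630469  0.77797913 -1.07894516] 0.2503052826343253
```

View pics/i_scene.png

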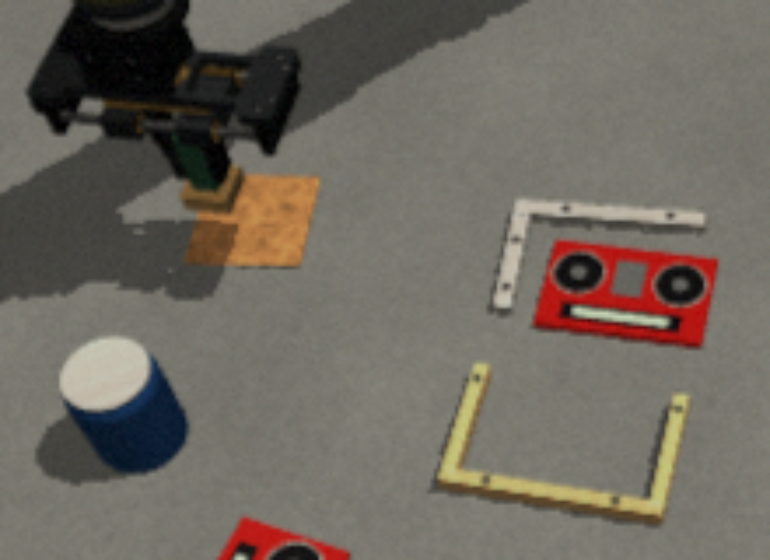

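View pics/i_wrist.png

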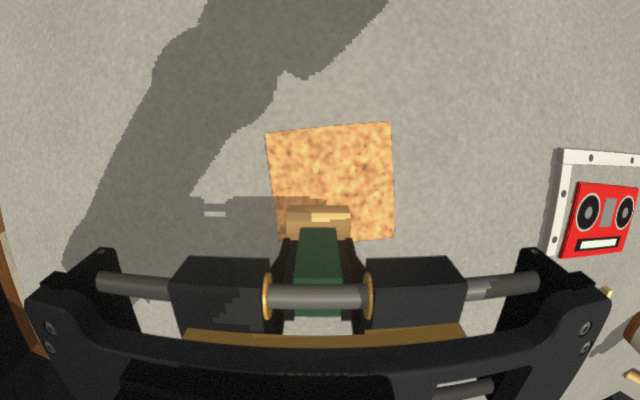

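The block is held upright. Next I measure the panel and the square again from the fixed cameras.

```bash
cat >> fit.py <<'E'
def prect(n,im,s,c,rad=.11):
    P,m=panelred(n,im,s,c,rad=rad)
    m=cv2.morphologyEx(m.astype(np.uint8),cv2.MORPH_OPEN,np.ones((2,2)))
    v,u=np.nonzero(m); r=rect(onplane(n,u,v,.006,s))
    c_,w,a=r
    if w[0]>w[1]: w=w[::-1]; a-=90
    S=np.array([431,-75.7]); t=np.radians(6.95); q=np.array(c_)-S; q=np.array([q[0]*np.cos(t)+q[1]*np.sin(t),-q[0]*np.sin(t)+q[1]*np.cos(t)])
    print(n,'panel',c_,w,'yaw',a,'in square frame',q.round(1),'(seated 45,70)')
E
python3 - <<'E'
from fit import *
for n,b in [('top',(315,225,390,280)),('scene',(258,142,326,182))]:
    im,d=optics.get_image(n); prect(n,im,None,(.49,.022))
    box=b; g=im.astype(int).min(2); sub=g[box[1]:box[3],box[0]:box[2]]; th=(np.median(sub)+np.percentile(sub,98))/2
    v,u=np.nonzero(sub>th); P=onplane(n,u+box[0],v+box[1],.012)[:,:2]
    q=(P-[.431,-.0757]); t=np.radians(6.95); x=q[:,0]*np.cos(t)+q[:,1]*np.sin(t); y=-q[:,0]*np.sin(t)+q[:,1]*np.cos(t)
    k=((x<.004)|(y<.004))&(x>-.03)&(y>-.03); print(sq_fit(P[k],(.431,-.0757,.12)))
E
```

```text
top panel [484.2  21.2] [ 86.3 136.8] yaw 3.41 in square frame [64.5 89.8] (seated 45,70)
(array([ 0.42925667, -0.07410714,  0.11935413]), np.float64(17.042095339125115))
scene panel [493.4  28.5] [ 90.4 139.4] yaw 3.1 in square frame [74.6 95.9] (seated 45,70)
(array([ 0.43086972, -0.07516654,  0.12409729]), np.float64(17.998535961228395))
```

Request:
{"name": "arm_command", "arguments": {
  "motion": [
    [[0,0,0],[0,0,-2.55],1],
    [[-11.1,34.6,0],[0,0,0],1],
    [[-11.1,34.6,0],[0,0,0],1],
    [[-11.1,34.6,0],[0,0,0],1],
    [[-11.1,34.6,0],[0,0,0],1],
    [[-11.1,34.6,0],[0,0,0],1],
    [[-11.1,34.6,0],[0,0,0],1],
    [[-11.1,34.6,0],[0,0,0],1]
  ]
}}

```text
time: 11.9
position: [0.5474, -0.0716, 0.0952]
tool_rot: [0.19, -3.134, -0.0]
ft_force: [1.0, 0.3, -1.7]
grip_width: 0.251
```

Request:
{"name": "arm_command", "arguments": {
  "motion": [
    [[-11.1,34.6,0],[0,0,0],1],
    [[-11.1,34.6,0],[0,0,0],1],
    [[-11.1,34.6,0],[0,0,0],1],
    [[0,0,0],[0,0,0],1],
    [[0,0,0],[0,0,0],1]
  ]
}}

```text
time: 12.32
position: [0.568, 0.037, 0.0949]
tool_rot: [0.2, -3.133, -0.0]
ft_force: [-0.2, -1.3, -1.4]
grip_width: 0.255
```

```bash
cat >> fit.py <<'E'
def sqf(p,S=(.431,-.0757),t=np.radians(6.95)):
    q=np.array(p)[...,:2]-np.array(S); return np.stack([q[...,0]*np.cos(t)+q[...,1]*np.sin(t),-q[...,0]*np.sin(t)+q[...,1]*np.cos(t)],-1)*1000
def tool():
    s=ctrl.get_state(); r=np.array(s['tool_rot']); x=R.from_rotvec(r).as_matrix()[:,0]
    print('t',round(s['time'],2),'pos',s['position'].round(4),'yaw',round((np.degrees(np.arctan2(x[1],x[0]))-180+180)%360-180,2),'sq',sqf(s['position']).round(1),'F',s['ft_force'].round(1),'g',round(s['grip_width'],3)); return s
E
python3 - <<'E'
from fit import *
s=tool()
im,d=optics.get_image('wrist'); cv2.imwrite('pics/j_wrist.png',im); pickle.dump(s,open('j.pkl','wb'))
im,d=optics.get_image('scene'); cv2.imwrite('pics/j_scene.png',cv2.resize(im[90:250,180:400],None,fx=3.5,fy=3.5))
E
```

```text
t 12.32 pos [0.568  0.037  0.0949] yaw 7.29 sq [149.6  95.3] F [-0.2 -1.3 -1.4] g 0.255
```

View pics/j_wrist.png

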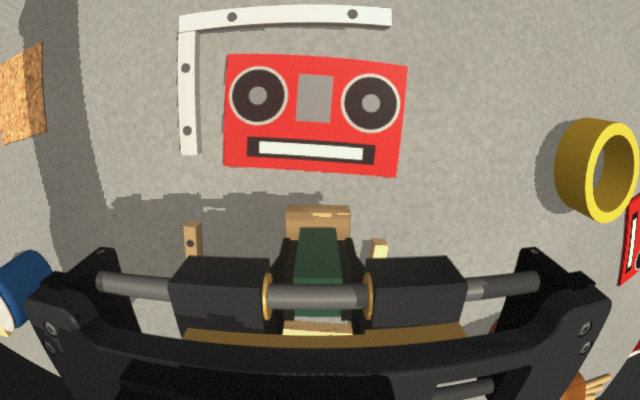

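View pics/j_scene.png

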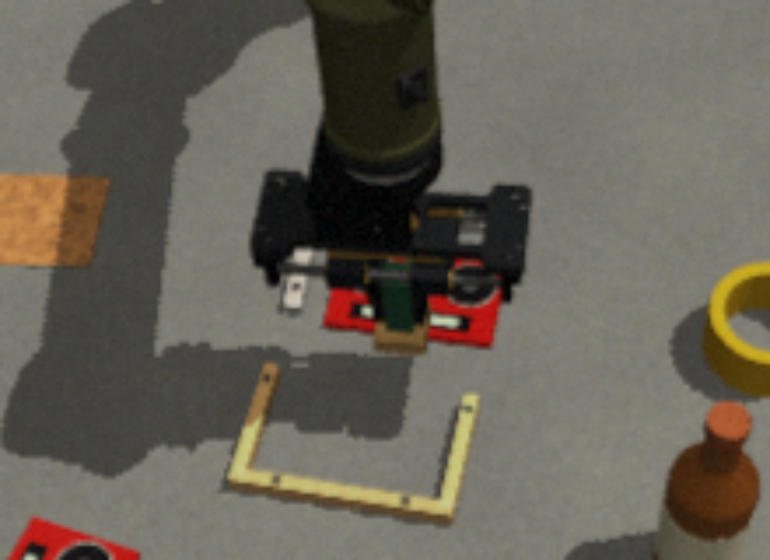

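The wrist view shows the whole panel with corners near (228,55), (407,67), (397,177) and (223,164), the square's inner corner at (197,30), and the held foot at (318,222). I'll measure all in one frame.

```bash
cat >> fit.py <<'E'
def wristrel(im,s,c=(.49,.024),box=None,rad=.1,show=True):
    prect('wrist',im,s,c,rad)
    if box:
        g=im.astype(int).min(2); sub=g[box[1]:box[3],box[0]:box[2]]; th=(np.median(sub)+np.percentile(sub,98))/2
        v,u=np.nonzero(sub>th); P=onplane('wrist',u+box[0],v+box[1],.012,s)[:,:2]
        q=sqf(P); k=((q[:,0]<4)|(q[:,1]<4))&(q.min(1)>-30); x,f=sq_fit(P[k],(.431,-.0757,.12)); print('wrist square',x[:2].round(4),np.degrees(x[2]).round(2),f)
E
python3 - <<'E'
from fit import *
s=pickle.load(open('j.pkl','rb')); im=cv2.imread('pics/j_wrist.png')
wristrel(im,s,box=(172,0,398,160))
c=onplane('wrist',[223,397,228,407],[165,178,54,66],.006,s); print('panel corners FR,FL,NR,NL sq',sqf(c).round(1).tolist())
print('foot bottom edge? foot corners top z', sqf(onplane('wrist',[286,350],[207,207],s['position'][2]-.0435,s)).round(1).tolist())
E
```

```text
wrist panel [492.   22.5] [ 87.6 137.6] yaw 3.33 in square frame [72.4 90.1] (seated 45,70)
wrist square [ 0.432  -0.0775] 6.81 18.72572105207947
panel corners FR,FL,NR,NL sq [[111.3, 17.2], [121.3, 157.7], [22.5, 23.7], [31.4, 162.0]]
foot bottom edge? foot corners top z [[131.2, 72.8], [130.9, 115.0]]
```

Request:
{"name": "arm_command", "arguments": {
  "motion": [
    [[0,0,20],[0,0,0],1],
    [[0,0,18],[0,0,0],1],
    [[0,0,8],[0,0,0],1],
    [[0,0,3],[0,0,0],1],
    [[0,0,0],[0,0,0],1],
    [[0,0,0],[0,0,0],1]
  ]
}}

```text
time: 12.92
position: [0.5689, 0.0328, 0.0477]
tool_rot: [-0.188, 3.135, -0.0]
ft_force: [-0.1, -0.2, -2.2]
grip_width: 0.248
```

Request:
{"name": "arm_command", "arguments": {
  "motion": [
    [[6,0,0],[0,0,0],1],
    [[5,0,0],[0,0,0],1],
    [[5,0,0],[0,0,0],1],
    [[5,0,0],[0,0,0],1],
    [[5,0,0],[0,0,0],1],
    [[4,0,0],[0,0,0],1],
    [[0,0,0],[0,0,0],1]
  ]
}}

```text
time: 13.5
position: [0.5381, 0.0301, 0.0476]
tool_rot: [-0.191, 3.136, 0.001]
ft_force: [-1.2, 0.0, 2.5]
grip_width: 0.252
```

```bash
python3 - <<'E'
from fit import *
s=tool()
im,d=optics.get_image('wrist'); cv2.imwrite('pics/k_wrist.png',im); pickle.dump(s,open('k.pkl','wb'))
E
```

```text
t 13.5 pos [0.5381 0.0301 0.0476] yaw 6.96 sq [119.1  92. ] F [-1.2  0.   2.5] g 0.252
```

View pics/k_wrist.png

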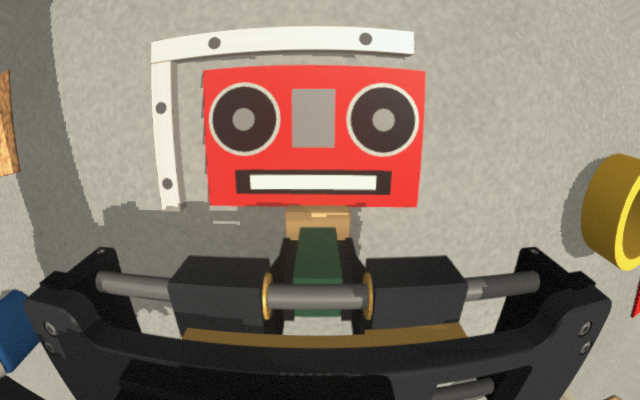

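The panel is now nearly square to the fences, with its far edge against the block. I'll lower the foot 2 mm for more overlap and keep pushing.

Request:
{"name": "arm_command", "arguments": {
  "motion": [
    [[-2,0,1],[0,0,0],1],
    [[0,0,1.2],[0,0,0],1],
    [[4,0,0],[0,0,0],1],
    [[3,0,0],[0,0,0],1],
    [[2,0,0],[0,0,0],1],
    [[0,0,0],[0,0,0],1]
  ]
}}

```text
time: 14.05
position: [0.5354, 0.0296, 0.0472]
tool_rot: [-0.19, 3.128, 0.001]
ft_force: [2.6, -0.2, 7.8]
grip_width: 0.252
```

```bash
python3 - <<'E'
from fit import *
s=tool()
im,d=optics.get_image('wrist'); cv2.imwrite('pics/l_wrist.png',im); wristrel(im,s,c=(.475,.02),box=(130,15,430,70))
E
```

```text
t 14.05 pos [0.5354 0.0296 0.0472] yaw 6.95 sq [116.4  91.9] F [ 2.6 -0.2  7.8] g 0.252
wrist panel [479.9  18.5] [ 72.1 138.6] yaw 6.97 in square frame [59.9 87.6] (seated 45,70)
wrist square [ 0.4315 -0.0767] 6.52 18.186184571657062
```

View pics/l_wrist.png

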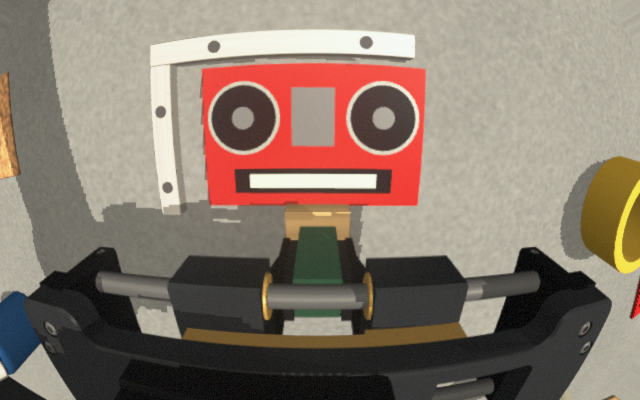

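```bash
python3 - <<'E'
from fit import *
a=cv2.imread('pics/l_wrist.png')[185:265,260:380]; b=cv2.imread('pics/j_wrist.png')[185:265,260:380]
cv2.imwrite('pics/l_crop.png',np.hstack([cv2.resize(x,None,fx=3.3,fy=3.3,interpolation=cv2.INTER_CUBIC) for x in (b,a)]))
im,d=optics.get_image('scene'); cv2.imwrite('pics/l_scene.png',cv2.resize(im[130:250,220:350],None,fx=5,fy=5,interpolation=cv2.INTER_CUBIC))
E
```

```text
(no output)
```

View pics/l_crop.png

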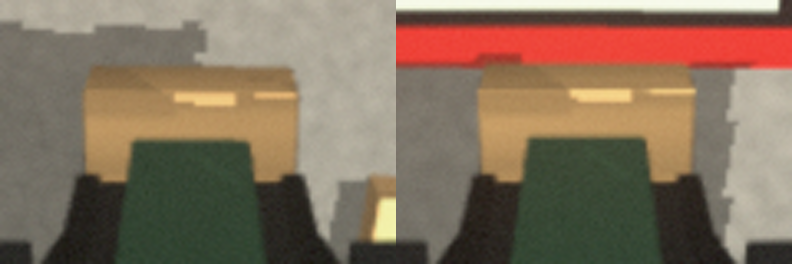

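View pics/l_scene.png

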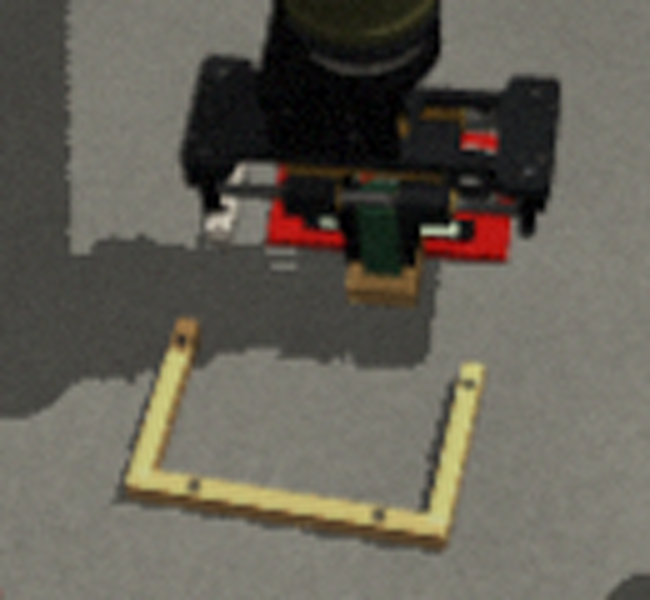

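```bash
python3 - <<'E'
from fit import *
s=ctrl.get_state()
im=cv2.imread('pics/l_wrist.png'); m=red(im)
for u in (230,270,300,318,340,360,400):
    v=np.nonzero(m[150:230,u])[0].max()+150.5; print(u,v,sqf(onplane('wrist',[u],[v],.006,s)).round(1))
m2,f=K('wrist')
# foot points by depth
im2,d=optics.get_image('wrist')
for (u,v) in [(318,206),(318,209),(318,211),(318,214),(318,220),(318,225),(295,235),(318,200)]:
    w=bydepth('wrist',[u],[v],[d[v,u]],s)[0]; print(u,v,d[v,u].round(4),sqf(w).round(1),(w[2]*1000).round(1))
s=tool()
E
```

```text
230 203.5 [[95.  32.2]]
270 204.5 [[95.6 59.3]]
300 199.5 [[92.2 79. ]]
318 202.5 [[94.2 90.6]]
340 202.5 [[ 94.2 104.9]]
360 204.5 [[ 95.6 118. ]]
400 204.5 [[ 95.6 145. ]]
318 206 0.1953 [94.8 90.6] 11.2
318 209 0.1895 [94.7 90.6] 17.2
318 211 0.1861 [94.7 90.6] 20.8
318 214 0.1851 [96.1 90.6] 22.3
318 220 0.1874 [100.3  90.6] 21.3
318 225 0.1875 [103.2  90.6] 22.2
295 235 0.1908 [110.4  76.4] 21.1
318 200 0.1976 [91.9 90.6] 7.8
t 14.2 pos [0.5354 0.0296 0.0471] yaw 6.96 sq [116.4  91.9] F [3.3 0.4 8.9] g 0.249
```

Depth puts the foot's top at about 20 mm, and Fz rose to 8 N. The foot's edge has therefore ridden onto the panel's rim instead of sitting behind it. I'll lift, back off, go lower and push again.

Request:
{"name": "arm_command", "arguments": {
  "motion": [
    [[0,0,-4],[0,0,0],1],
    [[-5,0,-4],[0,0,0],1],
    [[-8,0,0],[0,0,0],1],
    [[0,0,5],[0,0,0],1],
    [[0,0,4],[0,0,0],1],
    [[0,0,0],[0,0,0],1]
  ]
}}

```text
time: 14.7
position: [0.5446, 0.0306, 0.0431]
tool_rot: [0.19, -3.135, 0.001]
ft_force: [1.5, 0.7, -0.3]
grip_width: 0.252
```

```bash
python3 - <<'E'
from fit import *
s=tool()
E
```

```text
t 14.7 pos [0.5446 0.0306 0.0431] yaw 6.95 sq [125.6  91.8] F [ 1.5  0.7 -0.3] g 0.252
```

Request:
{"name": "arm_command", "arguments": {
  "motion": [
    [[4,0,0],[0,0,0],1],
    [[4,0,0],[0,0,0],1],
    [[3,0,0],[0,0,0],1],
    [[2,0,0],[0,0,0],1],
    [[0,0,0],[0,0,0],1]
  ]
}}

```text
time: 15.12
position: [0.5322, 0.029, 0.0442]
tool_rot: [-0.19, 3.134, 0.0]
ft_force: [3.2, 0.1, -1.7]
grip_width: 0.251
```

```bash
python3 - <<'E'
from fit import *
s=tool()
im,d=optics.get_image('wrist'); cv2.imwrite('pics/m_wrist.png',im[0:300,100:460][:,:,:].repeat(2,0).repeat(2,1)); wristrel(im,s,c=(.475,.02))
E
```

```text
t 15.12 pos [0.5322 0.029  0.0442] yaw 6.94 sq [113.2  91.7] F [ 3.2  0.1 -1.7] g 0.251
wrist panel [466.9  17. ] [ 89.4 138.9] yaw 6.99 in square frame [46.9 87.7] (seated 45,70)
```

View pics/m_wrist.png

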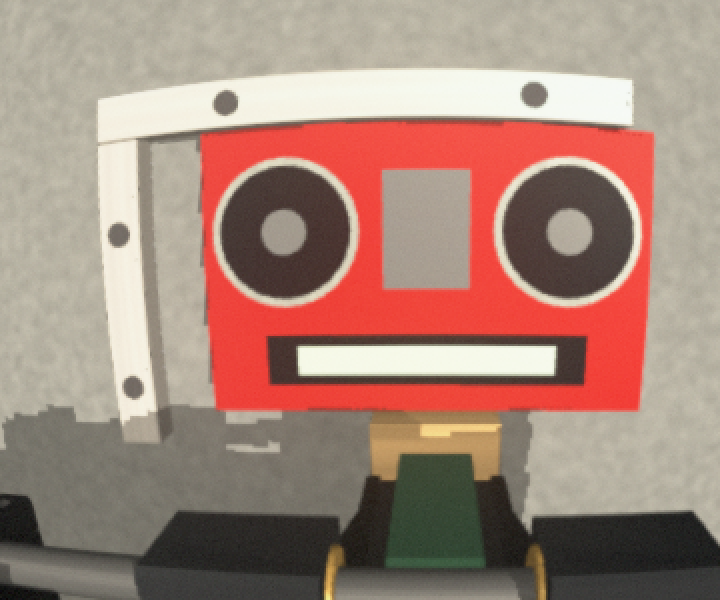

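The panel is parallel to the near fence and almost touching it. I'll push a touch more until the force rises.

Request:
{"name": "arm_command", "arguments": {
  "motion": [
    [[2,0,0],[0,0,0],1],
    [[1,0,0],[0,0,0],1],
    [[0,0,0],[0,0,0],1]
  ]
}}

```text
time: 15.42
position: [0.5319, 0.029, 0.0451]
tool_rot: [-0.19, 3.129, 0.0]
ft_force: [6.7, -0.2, -1.7]
grip_width: 0.257
```

```bash
python3 - <<'E'
from fit import *
s=tool()
E
```

```text
t 15.42 pos [0.5319 0.029  0.0451] yaw 6.95 sq [112.8  91.8] F [ 6.7 -0.2 -1.7] g 0.257
```

Near-fence contact: 6.7 N while the tool moved only 0.3 mm. Now I go around to the panel's left edge.

Request:
{"name": "arm_command", "arguments": {
  "motion": [
    [[-10,0,0],[0,0,0],1],
    [[0,0,-20],[0,0,0],1],
    [[0,0,-20],[0,0,0],1],
    [[19,25,0],[0,0,0],1],
    [[19,25,0],[0,0,0],1],
    [[19,25,0],[0,0,0],1],
    [[18,25,0],[0,0,0],1],
    [[0,0,0],[0,0,0],1]
  ]
}}

```text
time: 16.08
position: [0.4467, 0.1249, 0.0828]
tool_rot: [0.201, -3.128, -0.003]
ft_force: [0.2, 0.4, -0.6]
grip_width: 0.252
```

```bash
python3 - <<'E'
from fit import *
s=tool()
im,d=optics.get_image('wrist'); cv2.imwrite('pics/n_wrist.png',im); prect('wrist',im,s,(.47,.017))
im,d=optics.get_image('scene'); cv2.imwrite('pics/n_scene.png',cv2.resize(im[100:250,220:440],None,fx=3.5,fy=3.5,interpolation=cv2.INTER_CUBIC)); prect('scene',im,s,(.47,.017))
E
```

```text
t 16.08 pos [0.4467 0.1249 0.0828] yaw 7.36 sq [ 39.9 197.2] F [ 0.2  0.4 -0.6] g 0.252
wrist panel [467.6  17.6] [ 88.1 140.9] yaw 7.93 in square frame [47.6 88.2] (seated 45,70)
scene panel [442.8  19.6] [ 41.2 139.9] yaw 7.01 in square frame [23.2 93.2] (seated 45,70)
```

View pics/n_wrist.png

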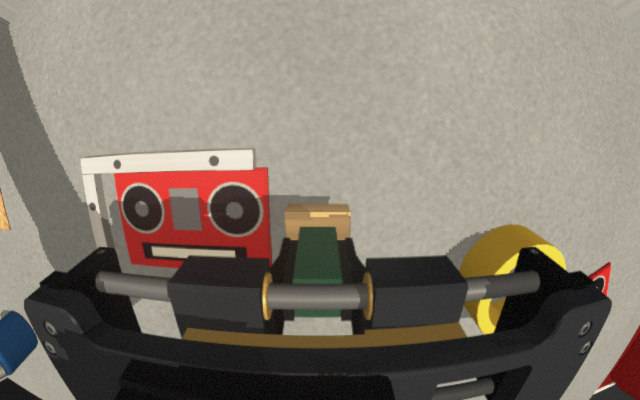

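View pics/n_scene.png

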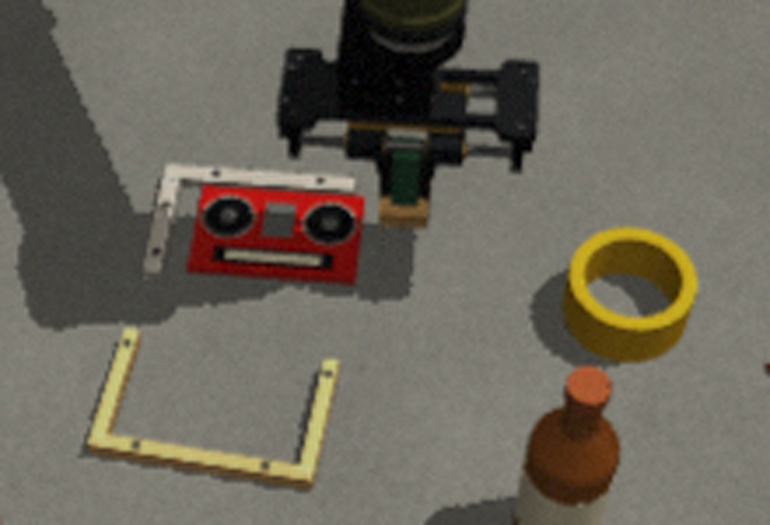

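Request:
{"name": "arm_command", "arguments": {
  "motion": [
    [[0,0,0],[0,0,0],1],
    [[0,0,18],[0,0,0],1],
    [[0,0,16],[0,0,0],1],
    [[0,0,6],[0,0,0],1],
    [[0,0,0],[0,0,0],1],
    [[0,0,0],[0,0,0],1]
  ]
}}

```text
time: 16.68
position: [0.4528, 0.119, 0.0438]
tool_rot: [0.187, -3.136, 0.002]
ft_force: [-0.3, -0.0, -1.0]
grip_width: 0.251
```

```bash
python3 - <<'E'
from fit import *
s=tool()
im,d=optics.get_image('wrist'); cv2.imwrite('pics/o_wrist.png',im); prect('wrist',im,s,(.47,.017))
E
```

```text
t 16.68 pos [0.4528 0.119  0.0438] yaw 6.83 sq [ 45.2 190.6] F [-0.3 -0.  -1. ] g 0.251
wrist panel [462.4  17.4] [ 78.2 140.5] yaw 7.96 in square frame [42.4 88.6] (seated 45,70)
```

View pics/o_wrist.png

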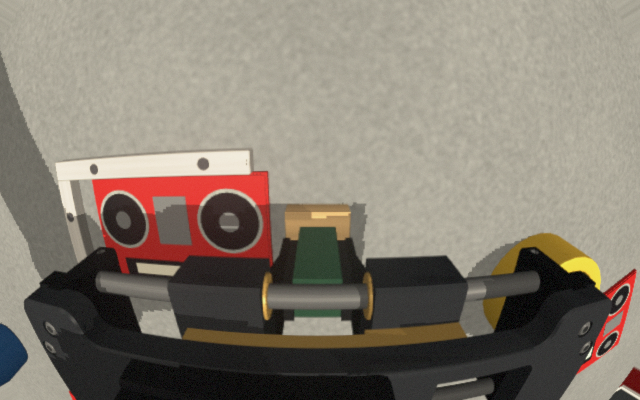

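The foot stands at about (318,220), just left of the panel's left edge (270), at bench height. I'll push it to the right.

Request:
{"name": "arm_command", "arguments": {
  "motion": [
    [[0,-5,0],[0,0,0],1],
    [[0,-5,0],[0,0,0],1],
    [[0,-4,0],[0,0,0],1],
    [[0,-4,0],[0,0,0],1],
    [[0,-4,0],[0,0,0],1],
    [[0,-3,0],[0,0,0],1],
    [[0,0,0],[0,0,0],1]
  ]
}}

```text
time: 17.32
position: [0.4553, 0.0945, 0.044]
tool_rot: [-0.189, 3.136, -0.0]
ft_force: [-0.2, 0.6, -1.3]
grip_width: 0.251
```

```bash
python3 - <<'E'
from fit import *
s=tool()
im,d=optics.get_image('wrist'); cv2.imwrite('pics/p_wrist.png',im); prect('wrist',im,s,(.47,.01))
E
```

```text
t 17.32 pos [0.4553 0.0945 0.044 ] yaw 6.89 sq [ 44.8 166. ] F [-0.2  0.6 -1.3] g 0.251
wrist panel [465.   4.] [ 78.4 139.8] yaw 6.98 in square frame [43.4 75. ] (seated 45,70)
```

View pics/p_wrist.png

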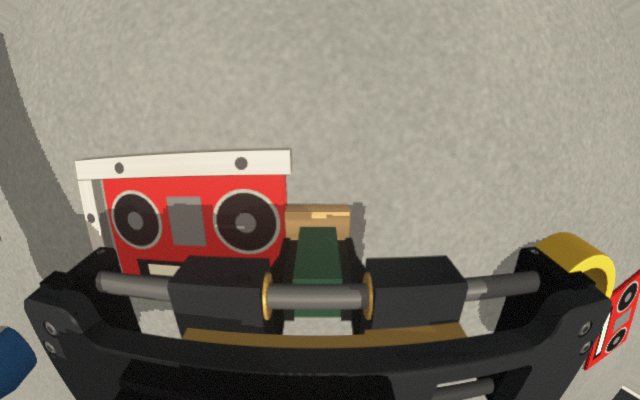

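Good. About 5 mm is left, judging by the dark gap at (100,200).

Request:
{"name": "arm_command", "arguments": {
  "motion": [
    [[0,-2,0],[0,0,0],1],
    [[0,-2,0],[0,0,0],1],
    [[0,-2,0],[0,0,0],1],
    [[0,-1.5,0],[0,0,0],1],
    [[0,0,0],[0,0,0],1]
  ]
}}

```text
time: 17.78
position: [0.4562, 0.0884, 0.0439]
tool_rot: [-0.19, 3.135, 0.002]
ft_force: [0.0, 2.1, -2.5]
grip_width: 0.251
```

```bash
python3 - <<'E'
from fit import *
s=tool()
im,d=optics.get_image('wrist'); cv2.imwrite('pics/q_wrist.png',im[130:290,50:370].repeat(2,0).repeat(2,1)); prect('wrist',im,s,(.47,.0))
E
```

```text
t 17.78 pos [0.4562 0.0884 0.0439] yaw 6.94 sq [ 44.9 159.8] F [ 0.   2.1 -2.5] g 0.251
wrist panel [466.   -2.1] [ 78.7 139.8] yaw 6.8 in square frame [43.6 68.8] (seated 45,70)
```

View pics/q_wrist.png

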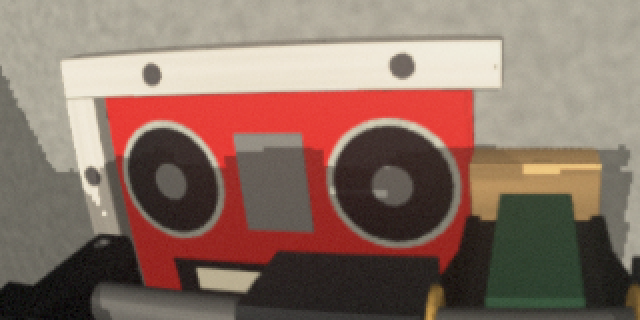

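Request:
{"name": "arm_command", "arguments": {
  "motion": [
    [[0,-1.5,0],[0,0,0],1],
    [[0,-1,0],[0,0,0],1],
    [[0,0,0],[0,0,0],1]
  ]
}}

```text
time: 18.08
position: [0.4562, 0.0881, 0.0441]
tool_rot: [-0.192, 3.135, 0.006]
ft_force: [-0.4, 7.4, -1.9]
grip_width: 0.251
```

```bash
python3 - <<'E'
from fit import *
s=tool()
E
```

```text
t 18.08 pos [0.4562 0.0881 0.0441] yaw 7.0 sq [ 44.9 159.6] F [-0.4  7.4 -1.9] g 0.251
```

Right-fence contact: 7.4 N with 0.3 mm of motion. Now I go back around for a finishing push on the far edge.

Request:
{"name": "arm_command", "arguments": {
  "motion": [
    [[0,10,0],[0,0,0],1],
    [[0,0,-20],[0,0,0],1],
    [[0,0,-25],[0,0,0],1],
    [[-20.5,-24,0],[0,0,0],1],
    [[-20.5,-24,0],[0,0,0],1],
    [[-20.5,-24,0],[0,0,0],1],
    [[-20.5,-24,0],[0,0,0],1],
    [[0,0,0],[0,0,0],1]
  ]
}}

```text
time: 18.75
position: [0.5521, 0.0038, 0.0894]
tool_rot: [-0.181, 3.132, -0.01]
ft_force: [0.1, -0.3, -1.4]
grip_width: 0.245
```

Request:
{"name": "arm_command", "arguments": {
  "motion": [
    [[0,0,0],[0,0,0],1],
    [[0,0,0],[0,0,0],1]
  ]
}}

```text
time: 18.92
position: [0.5474, 0.01, 0.0883]
tool_rot: [0.19, -3.134, 0.001]
ft_force: [-0.1, 0.7, -0.9]
grip_width: 0.247
```

```bash
python3 - <<'E'
from fit import *
s=tool()
im,d=optics.get_image('wrist'); cv2.imwrite('pics/r_wrist.png',im[0:300,100:460].repeat(2,0).repeat(2,1)); wristrel(im,s,c=(.467,0))
E
```

```text
t 18.92 pos [0.5474 0.01   0.0883] yaw 6.94 sq [125.9  71. ] F [-0.1  0.7 -0.9] g 0.247
wrist panel [469.2  -1.9] [ 88.7 137.7] yaw 7.0 in square frame [46.8 68.6] (seated 45,70)
```

View pics/r_wrist.png

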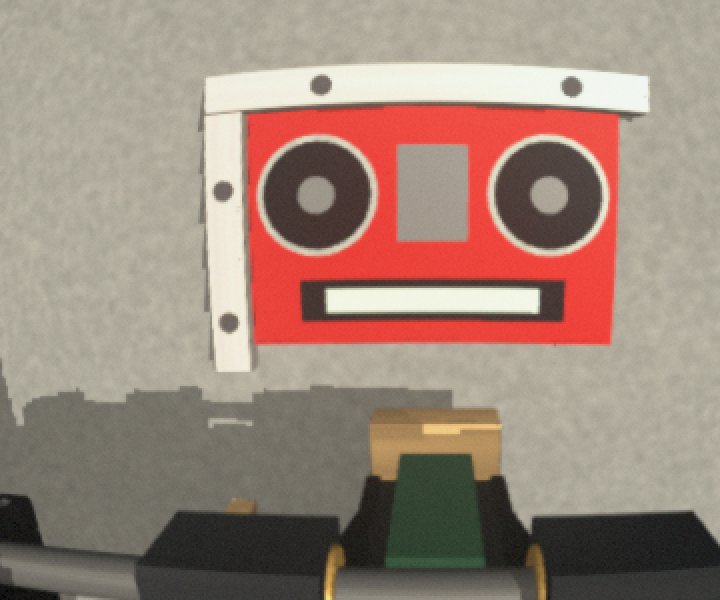

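The panel sits against both fences. One light finishing push on the far edge.

Request:
{"name": "arm_command", "arguments": {
  "motion": [
    [[0,0,20],[0,0,0],1],
    [[0,0,18],[0,0,0],1],
    [[0,0,7],[0,0,0],1],
    [[0,0,0],[0,0,0],1],
    [[4,0,0],[0,0,0],1],
    [[4,0,0],[0,0,0],1],
    [[3,0,0],[0,0,0],1],
    [[0,0,0],[0,0,0],1]
  ]
}}

```text
time: 19.63
position: [0.5363, 0.0088, 0.044]
tool_rot: [0.191, -3.135, -0.001]
ft_force: [-0.1, -0.3, -0.7]
grip_width: 0.25
```

```bash
python3 - <<'E'
from fit import *
s=tool()
im,d=optics.get_image('wrist'); cv2.imwrite('pics/s_wrist.png',im[0:300,100:460].repeat(2,0).repeat(2,1)); wristrel(im,s,c=(.467,0))
E
```

```text
t 19.63 pos [0.5363 0.0088 0.044 ] yaw 6.96 sq [114.7  71.2] F [-0.1 -0.3 -0.7] g 0.25
wrist panel [469.   -2.1] [ 88.6 138.4] yaw 6.98 in square frame [46.6 68.5] (seated 45,70)
```

View pics/s_wrist.png

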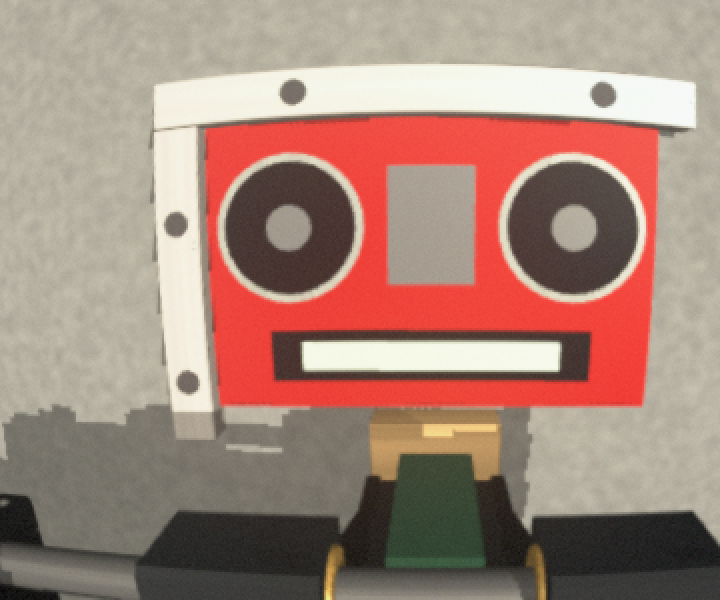

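Request:
{"name": "arm_command", "arguments": {
  "motion": [
    [[2,0,0],[0,0,0],1],
    [[1.5,0,0],[0,0,0],1],
    [[1.5,0,0],[0,0,0],1],
    [[0,0,0],[0,0,0],1]
  ]
}}

```text
time: 20.02
position: [0.5344, 0.0084, 0.0448]
tool_rot: [-0.19, 3.131, 0.0]
ft_force: [5.6, 0.7, -1.6]
grip_width: 0.248
```

```bash
python3 - <<'E'
from fit import *
s=tool()
im,d=optics.get_image('wrist'); im0=im; wristrel(im,s,c=(.467,0))
# check near/right gaps via wrist in same image: fence inner edges at z=.012 hide 0; fit panel rect corners relative to fence
cv2.imwrite('pics/t_wrist.png',cv2.resize(im[35:220,160:300],None,fx=4,fy=3.2,interpolation=cv2.INTER_CUBIC))
E
```

```text
t 20.02 pos [0.5344 0.0084 0.0448] yaw 6.95 sq [112.8  71. ] F [ 5.6  0.7 -1.6] g 0.248
wrist panel [469.8  -2.5] [ 89.  138.8] yaw 7.78 in square frame [47.4 68. ] (seated 45,70)
```

View pics/t_wrist.png

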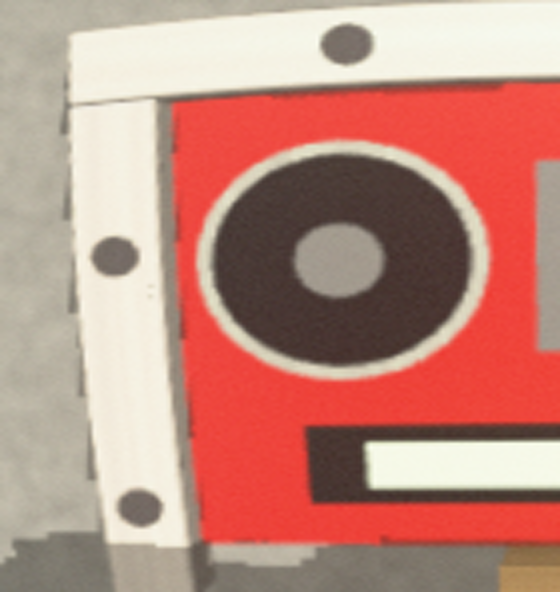

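Seated: 5.6 N at the same tool position as before (x' = 112.8). The strip along the right fence matches the parallax of its taller side, so any gap is below about 0.5 mm. Now I carry the block back to the pad.

Request:
{"name": "arm_command", "arguments": {
  "motion": [
    [[-7,0,0],[0,0,0],1],
    [[-8,0,0],[0,0,0],1],
    [[0,0,-25],[0,0,0],1],
    [[0,0,-25],[0,0,0],1],
    [[11.4,-34.8,0],[0,0,0],1],
    [[11.4,-34.8,0],[0,0,0],1],
    [[11.4,-34.8,0],[0,0,0],1],
    [[11.4,-34.8,0],[0,0,0],1]
  ]
}}

```text
time: 20.73
position: [0.518, -0.1351, 0.0937]
tool_rot: [0.192, -3.134, -0.0]
ft_force: [0.4, -1.3, -0.9]
grip_width: 0.25
```

Request:
{"name": "arm_command", "arguments": {
  "motion": [
    [[11.4,-34.8,0],[0,0,0],1],
    [[11.4,-34.8,0],[0,0,0],1],
    [[11.4,-34.8,0],[0,0,0],1],
    [[11.4,-34.8,0],[0,0,0],1],
    [[11,-34.8,0],[0,0,0],1],
    [[0,0,0],[0,0,0],1],
    [[0,0,0],[0,0,0],1],
    [[0,0,0],[0,0,0],1]
  ]
}}

```text
time: 21.4
position: [0.4834, -0.3129, 0.0932]
tool_rot: [0.19, -3.134, -0.002]
ft_force: [1.0, 0.2, -1.2]
grip_width: 0.246
```

```bash
python3 - <<'E'
from fit import *
s=tool()
im,d=optics.get_image('wrist'); cv2.imwrite('pics/u_wrist.png',im)
for r in models.silhouettes('wrist','pad')[:1]:
    v,u=np.nonzero(r['pixels']); print(r['conf'],rect(onplane('wrist',u,v,.003,s)))
im,d=optics.get_image('top'); cv2.imwrite('pics/u_top.png',cv2.resize(im[150:290,290:490],None,fx=4,fy=4)); prect('top',im,s,(.467,0))
E
```

```text
t 21.4 pos [ 0.4834 -0.3129  0.0932] yaw 6.92 sq [  23.3 -241.8] F [ 1.   0.2 -1.2] g 0.246
0.58 (array([ 480.2, -313.6]), array([100.6, 100.6]), 9.68)
top panel [462.4  -1.9] [ 87.6 137.1] yaw 6.84 in square frame [40.1 69.5] (seated 45,70)
```

View pics/u_wrist.png

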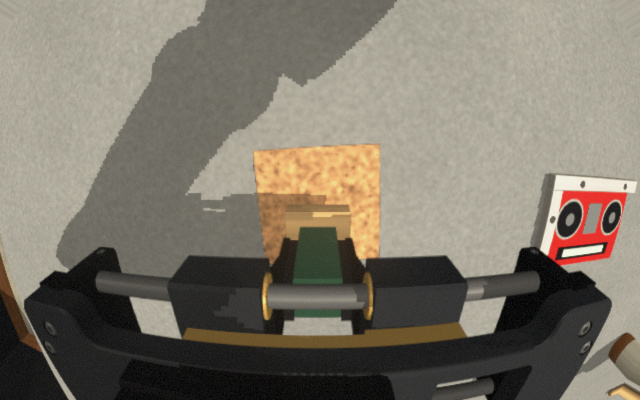

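View pics/u_top.png

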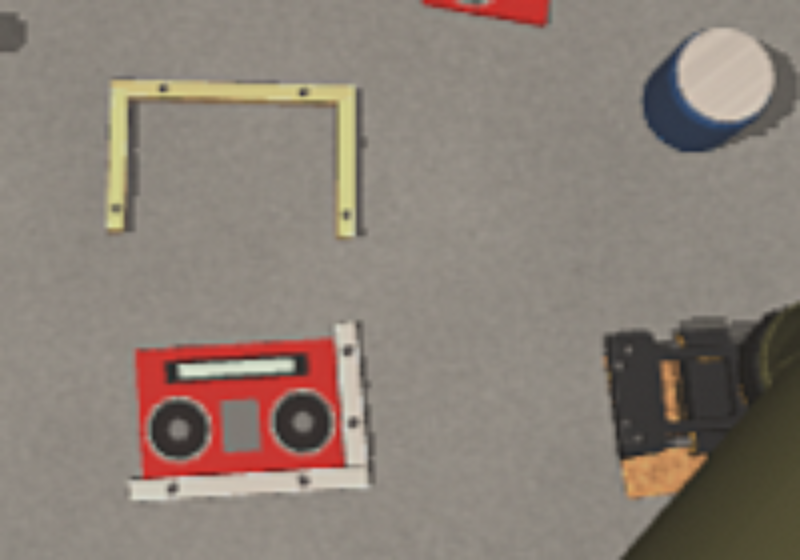

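The top view shows the panel flush against both fences. The block is over the pad, so I lower it.

Request:
{"name": "arm_command", "arguments": {
  "motion": [
    [[0,0,20],[0,0,0],1],
    [[0,0,15],[0,0,0],1],
    [[0,0,8],[0,0,0],1],
    [[0,0,0],[0,0,0],1],
    [[0,0,0],[0,0,0],1]
  ]
}}

```text
time: 21.97
position: [0.4839, -0.3126, 0.0508]
tool_rot: [0.192, -3.135, -0.001]
ft_force: [0.6, -0.9, -0.5]
grip_width: 0.25
```

Request:
{"name": "arm_command", "arguments": {
  "motion": [
    [[0,0,1.5],[0,0,0],1],
    [[0,0,1],[0,0,0],1],
    [[0,0,0],[0,0,0],1],
    [[0,0,0],[0,0,0],1]
  ]
}}

```text
time: 22.3
position: [0.4839, -0.3135, 0.0488]
tool_rot: [-0.19, 3.135, -0.0]
ft_force: [0.4, 0.6, -1.1]
grip_width: 0.252
```

Request:
{"name": "arm_command", "arguments": {
  "motion": [
    [[0,0,1],[0,0,0],1],
    [[0,0,1],[0,0,0],1],
    [[0,0,0],[0,0,0],1],
    [[0,0,0],[0,0,0],1]
  ]
}}

```text
time: 22.63
position: [0.4836, -0.3134, 0.0463]
tool_rot: [0.19, -3.136, -0.0]
ft_force: [-0.0, -0.4, -1.2]
grip_width: 0.249
```

Request:
{"name": "arm_command", "arguments": {
  "motion": [
    [[0,0,0.7],[0,0,0],1],
    [[0,0,0],[0,0,0],1],
    [[0,0,0],[0,0,0],1]
  ]
}}

```text
time: 22.88
position: [0.4836, -0.3134, 0.0456]
tool_rot: [0.19, -3.136, -0.0]
ft_force: [0.2, -0.2, -1.1]
grip_width: 0.251
```

Request:
{"name": "arm_command", "arguments": {
  "motion": [
    [[0,0,0.8],[0,0,0],1],
    [[0,0,0],[0,0,0],1],
    [[0,0,0],[0,0,0],1]
  ]
}}

```text
time: 23.13
position: [0.4837, -0.3134, 0.0455]
tool_rot: [-0.19, 3.136, 0.001]
ft_force: [-2.0, 2.1, 5.6]
grip_width: 0.25
```

```bash
python3 - <<'E'
from fit import *
s=tool()
E
```

```text
t 23.13 pos [ 0.4837 -0.3134  0.0455] yaw 6.95 sq [  23.5 -242.4] F [-2.   2.1  5.6] g 0.25
```

The foot has contacted the pad (Fz 5.6 N). I ease off 0.3 mm and release slowly.

Request:
{"name": "arm_command", "arguments": {
  "motion": [
    [[0,0,-0.3],[0,0,0],1],
    [[0,0,0],[0,0,0],0.7],
    [[0,0,0],[0,0,0],0.5],
    [[0,0,0],[0,0,0],0.3],
    [[0,0,0],[0,0,0],0.1],
    [[0,0,0],[0,0,0],0.1],
    [[0,0,0],[0,0,0],0.1],
    [[0,0,0],[0,0,0],0.1]
  ]
}}

```text
time: 23.8
position: [0.4837, -0.3134, 0.0451]
tool_rot: [-0.19, 3.136, 0.0]
ft_force: [0.1, 0.2, -0.6]
grip_width: 0.671
```

Request:
{"name": "arm_command", "arguments": {
  "motion": [
    [[0,0,0],[0,0,0],0.1],
    [[0,0,0],[0,0,0],0.1],
    [[0,0,0],[0,0,0],0.1],
    [[0,0,-10],[0,0,0],0.1],
    [[0,0,-25],[0,0,0],0.1],
    [[0,0,-35],[0,0,0],0.1],
    [[0,0,-35],[0,0,0],0.1],
    [[0,0,-35],[0,0,0],0.1]
  ]
}}

```text
time: 24.47
position: [0.4831, -0.3136, 0.1873]
tool_rot: [0.189, -3.136, 0.0]
ft_force: [0.9, 0.8, 0.1]
grip_width: 0.898
```

Request:
{"name": "arm_command", "arguments": {
  "motion": [
    [[-30,0,-15],[0,0,0],0.1],
    [[-30,0,-15],[0,0,0],0.1],
    [[-30,0,0],[0,0,0],0.1],
    [[0,0,0],[0,0,0],0.1],
    [[0,0,0],[0,0,0],0.1],
    [[0,0,0],[0,0,0],0.1]
  ]
}}

```text
time: 24.97
position: [0.5721, -0.303, 0.2152]
tool_rot: [0.189, -3.135, 0.001]
ft_force: [-0.5, -0.8, -0.5]
grip_width: 0.897
```

```bash
python3 - <<'E'
from fit import *
s=tool()
im,d=optics.get_image('wrist'); cv2.imwrite('pics/v_wrist.png',im)
for t in ['block','pad']:
    for r in models.silhouettes('wrist',t)[:1]:
        v,u=np.nonzero(r['pixels']); W=bydepth('wrist',u,v,d[v,u],s); print(t,np.percentile(W[:,2],[2,20,50,80,98]).round(4)); 
        if t=='pad': print(rect(onplane('wrist',u,v,.003,s)))
        else: k=W[:,2]>.068; print('top',rect(W[k])); k=(W[:,2]<.03)&(W[:,2]>.012); print('foot',rect(W[k]))
prect('wrist',im,s,(.467,0))
im,d=optics.get_image('scene'); cv2.imwrite('pics/v_scene.png',im); prect('scene',im,s,(.467,0))
E
```

```text
t 24.97 pos [ 0.5721 -0.303   0.2152] yaw 6.91 sq [ 112.6 -242.7] F [-0.5 -0.8 -0.5] g 0.897
block [0.0183 0.0199 0.0212 0.0803 0.0814]
top (array([ 482.1, -315.3]), array([21.3, 21.8]), 6.97)
foot (array([ 482.9, -315.1]), array([39.2, 39.8]), 6.82)
pad [0.0023 0.0035 0.0042 0.0048 0.0059]
(array([ 480.6, -313.7]), array([102.5, 101. ]), 10.1)
wrist panel [469.1   1.7] [ 88.6 131.4] yaw 6.72 in square frame [47.2 72.2] (seated 45,70)
scene panel [470.4   4.3] [ 92.1 138.7] yaw 6.83 in square frame [48.8 74.6] (seated 45,70)
```

View pics/v_wrist.png

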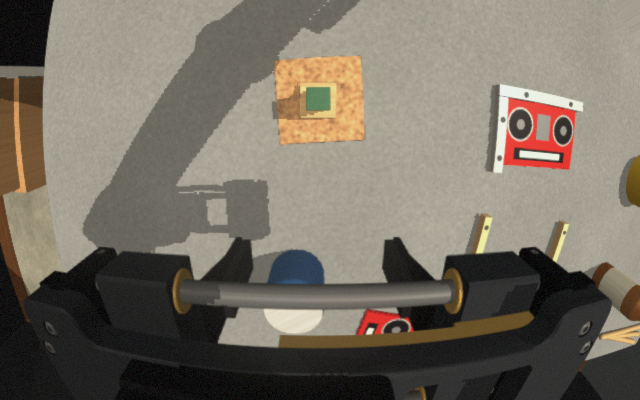

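View pics/v_scene.png

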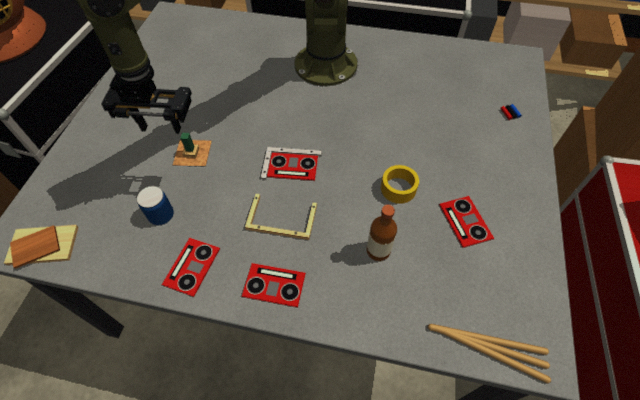

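The block stands upright at the middle of the pad. I have time to spare, so I take one look from straight above the right fence, where there is no parallax, to check the seat.

Request:
{"name": "arm_command", "arguments": {
  "motion": [
    [[1.5,31,0],[0,0,0],0.3],
    [[1.5,31,0],[0,0,0],0.5],
    [[1.5,31,0],[0,0,0],0.7],
    [[1.5,31,0],[0,0,0],1],
    [[1.5,31,0],[0,0,0],1],
    [[1.5,31,0],[0,0,0],1],
    [[1.5,31,0],[0,0,0],1],
    [[1.5,31,0],[0,0,0],1]
  ]
}}

```text
time: 25.83
position: [0.5301, -0.0569, 0.2154]
tool_rot: [-0.189, 3.135, 0.002]
ft_force: [0.2, 0.1, -0.9]
grip_width: 0.378
```

Request:
{"name": "arm_command", "arguments": {
  "motion": [
    [[0,0,20],[0,0,0],1],
    [[0,0,20],[0,0,0],1],
    [[0,0,15],[0,0,0],1],
    [[0,0,0],[0,0,0],1],
    [[0,0,0],[0,0,0],1]
  ]
}}

```text
time: 26.25
position: [0.5302, -0.0582, 0.16]
tool_rot: [0.189, -3.135, -0.0]
ft_force: [-0.1, 0.1, 0.0]
grip_width: 0.028
```

```bash
python3 - <<'E'
from fit import *
s=tool()
im,d=optics.get_image('wrist'); cv2.imwrite('pics/w_wrist.png',cv2.resize(im[60:260,270:520],None,fx=3,fy=3,interpolation=cv2.INTER_CUBIC))
E
```

```text
t 26.25 pos [ 0.5302 -0.0582  0.16  ] yaw 6.89 sq [100.6   5.3] F [-0.1  0.1  0. ] g 0.028
```

View pics/w_wrist.png

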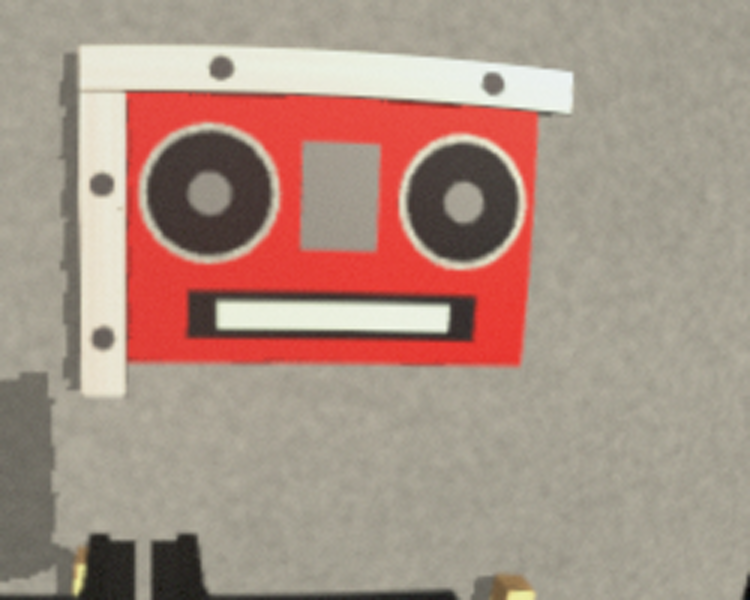

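Seen from straight above, no gap shows along the right fence, crop (127,90) to (127,360). The near edge is tight along its whole length too. I hand the job in.

```bash
python3 - <<'E'
from bench import ctrl
print(ctrl.close_job(), ctrl.get_state()['time'])
E
```

```text
the job is handed in; nothing more can be done
the job is handed in; nothing more can be done
```

The red panel is out of its pocket and seated against both fences of the square. The block stands upright on its cork pad, and I handed the job in a little after 26 s.

**What I did:** I dragged the panel out with shut fingertips at about 10–15 N (the first touch read 22.5 N and was eased before dragging). I then picked up the block by its green handle and pushed the panel's far edge, its left edge, then its far edge again. The block went back onto the middle of the pad.

**Last checks:**
- **Seating:** the force rose to 5.6–7.4 N with the block stalled against each fence. The straight-down wrist view shows no visible gap along either fence.
- **Block:** it stands about 2 mm from the pad's centre, upright.
- **Bystanders:** I made no move close to the tape roll, bottle or tin, and the last scene picture shows them where they started.

**What went wrong or disagreed:**
- **Block rode up:** on the first push the block's foot rode onto the panel's rim at about 8 N. I lifted it, went lower and repeated the push.
- **Camera offsets:** the last fixed-camera fits of the panel centre disagree by several mm: top gave (40, 70) and scene (49, 75) in the square's frame, against the ideal (45, 70). I put this down to camera calibration and relied on the contact forces and the close view instead.

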